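Punch the balance mark on an impeller with a guarded hand press

ROBOT

A 7-joint arm with a two-finger parallel gripper is mounted at the origin on the work surface. World frame = base frame: x ahead of the robot, y to its left, z up, the work surface at z = 0. Lengths are in m, angles in rad, forces in N, time in s.
With the tool pointing down it reaches from about 0.4 to 0.875 m from the base axis. Payload 6.5 kg.
Tool frame: the origin (TCP) lies on the centre line of the jaws, within the pads' length; the fingertips stand 14 mm ahead of it and the grasp point (between the pads) lies 5 mm behind it; x points along the fingers, z is the direction in which the jaws open and shut, and the axes are right-handed (so a half turn about x gives the same grasp; the last joint's range is limited). The gripper opens to 88 mm and grips with 3 to 60 N. Pads are 18 mm wide; open, the fingers measure 123 mm over their backs; the gripper's body (75 mm by 187 mm) begins 45 mm behind the grasp point.
Start: joints at [-1.239, 0.536, -0.004, 1.538, 0.003, 1.067, -0.071], TCP at [0.252, 0.599, 0.22] pointing down, gripper open.
Joint ranges: [-2.7, 2.7], [-0.37, 2.16], [-1.27, 1.26], [0.24, 2.4], [-1.31, 4.45], [0.19, 1.91], [-2.76, 2.76]. Speed limits (rad/s): [2.39, 2.39, 3.14, 3.14, 3.14, 3.14, 3.14].

INTERFACE

Orientations are given as a rotation vector (axis times angle).
In Python, from cell import bot gives the robot as it stands. The module is installed in compiled form; this text tells all that it offers.
- The arm moves only by the tool step_arm, never from a script. Its arguments are lists of equal length, an entry for each row: "translation": the shift along the tool's x, y, z in cm, a list of three; "roll": the turn about the tool's x in rad. A call has 1 to 10 rows; each row shifts and turns the pose as measured when the row begins, along the tool's axes as they then stand; what a row does not reach is not made up. A row lasts 1/12 s, in which the tool goes at most 41.7 mm and 7.16 degrees, less where a joint would pass 70% of its speed; a pose out of reach is approached as far as the arm can. A call with a gripper value outside its range is refused whole. "jaw" is the closure in counts, from 0 (fully open) to 255 (shut), set as the call begins (left out, the last holds). The fingers move at their own pace and stop on an object; "squeeze" is the grip in N (left out, the last holds). Time passes only in rows, so rows that do not move let the fingers close. It gives the time, the measured TCP pose, the force and the opening at its end, in the units of the state.
- bot.sense(): the state, without advancing time (a new reading comes with each control period).
- bot.read_camera(name): name is "side" or "top"; returns the picture (480x640x3 uint8, red, green, blue); there is no depth.
- bot.camera_model(name): a dict with "fx", "fy", "cx", "cy" (pixels), "rvec" (rotation vector, rad) and "tvec" (3), from world to camera coordinates, as OpenCV has them. Camera axes: x right, y down, z forward; pixel columns grow to the right and rows downward; lengths in m; the calibration is good to about 2 mm. A picture is of the moment at which its call begins. camera_model takes no time and is no camera call.
- bot.hand_in(): hands the job in, once; it reports no verdict.
The state is a dict: "t": time; "qpos": joint angles; "joint_vel": joint speeds; "effort": joint torques, N m; "ee_pos": TCP position; "eef_rot": TCP orientation; "contact_force": force on the tool from outside, world axes, zero at the start; "wrist_torque": the same for the moment, N m; "width": finger opening in m.
Only numpy, scipy, OpenCV 4.12 (cv2) and the standard library are available. Lean on these libraries where they do the work, as an engineer would, in place of code of your own. Each camera call takes 0.05 s, during which the arm holds its last target.

TASK

Slide the cast impeller flat across the press bed, without lifting it, until the small scribed ring near its rim is under the punch tip, so that the tip points inside the ring. Then flip the safety catch up and over, away from the lever, and after that pull the press lever with the black barrel grip towards the robot as far as it goes, so that the sprung punch bears on the mark. The job finishes while still holding the lever pulled; leave the nuts, washers, stone and spanner where they lie.

Things in the scene. Friction and masses are not known exactly. Their poses are not given: they have to be found in the camera images.
- press: Fixed hand-lever punch press, placed and turned differently each time. Origin: on the counter straight below the punch tip; x axis from the robot side to the column, y left, z up. Flat bed plate, top 12 mm above the counter, x -270 to +120 mm, y -260 to +200 mm. A 34 mm shaft at 100 mm height, x +20 mm, runs from the head to y -105 mm; the lever is on its end at y -130 mm.
- press_head (a point): Middle of the head's top face. The grey head spans press x -20 to +110, y -28 to +28 mm, 80 to 165 mm above the counter; a square ram rises through it to 217 mm above the counter, over the punch. The column stands at press x +55 to +115 mm.
- punch_tip (a point): Lower end of the sprung punch, 5 mm diameter, 11 mm across above that, pointing straight down, 30 mm above the counter at rest (10 mm above the impeller's disc). The ram goes down 16 mm per rad of lever; the punch springs back up into the ram (1 N per mm, 2 N at the start) once it stands on the work.
- impeller: Loose cast aluminium impeller, about 0.7 kg, flat on the press bed. Disc 210 mm diameter, 8 mm thick; five vanes within 70 mm of the centre, up to 16 mm, hub 48 mm diameter up to 20 mm, square boss 28 x 28 mm (sides along its x and y) up to 60 mm above the underside: grip the boss. Origin: centre of underside; x axis points to the scribed ring, within 0.35 rad of press x.
- mark (a point): Centre of the scribed ring on the disc's top face: a thin dark circle of 16 mm outer diameter with a dot in the middle, 90 mm from the impeller's centre along its x axis, 8 mm above its underside.
- catch (a joint): Angle of the safety catch, rad: 0 to 0.15 at the start, closed, its bar level in front of the lever rod and blocking it; grows to 1.5 at its stop as it is flipped up and away to the right (press -y); clear from 1.1. Hinge axis along press x. Stays where it is left (friction, about 1 N at the knob).
- catch_knob (a point): Centre of the catch's finger knob: steel cylinder 18 mm diameter, 24 mm long along the press's x axis, on a 10 mm stem 65 mm above the catch hinge when closed (214 mm above the counter). Flipping carries it in an arc in the press's y-z plane to -y and down; pinched by its two ends it turns freely between the fingers.
- catch_hinge (a point): Point on the catch's hinge axis: press x +20, y -220 mm, 150 mm above the counter. The steel bar (10 x 12 mm) reaches 100 mm from here towards press +y when closed and stands upright when flipped. The catch post, 40 x 30 mm, 157 mm high, stands beside it at press y -242 mm.
- lever (a joint): Angle of the press lever, rad: 0 at rest, leaning 0.3 rad back (press +x) from upright; grows as the grip is pulled towards the robot (press -x); stop at 1.0 (0.7 rad forward of upright). A return spring pulls it back: 1 N at the grip at rest, 5 N at the stop, so it must be held. The punch meets the impeller at about 0.63. Fully pulled: above 0.85.
- lever_grip (a point): Centre of the black barrel grip, a lying cylinder 28 mm diameter, 32 mm long along press y, across the end of the 12 mm steel lever rod, 140 mm from the lever hinge; 234 mm above the counter at rest. Moves in an arc in the press's x-z plane. Pinched by its two flat ends (along press y) it turns between the fingers.
- lever_hinge (a point): Point on the lever's hinge axis (along press y) in the lever's plane: press x +20, y -130 mm, 100 mm above the counter.
- punch: The sprung punch itself, a thin dark steel pin; origin at its tip.
- nut_a: Bystander: brass impeller hub nut, hexagon 36 mm across flats, 22 mm high, standing flat on the press bed. Origin: centre of underside. Leave it alone.
- nut_b: Bystander: a second brass hub nut, same as nut_a. Leave it alone.
- washers: Bystander: stack of stainless shim washers, 32 mm diameter, 15 mm high, on the press bed under the lever shaft. Origin: centre of underside. Leave it alone.
- stone: Bystander: grey abrasive stone 50 x 120 x 25 mm lying on the counter. Origin: centre of underside. Leave it alone.
- spanner: Bystander: chrome combination spanner, 200 mm long, lying on the counter to the left of the press. Leave it alone.

How it is judged:
By the outcome, as a careful person would: the job done as asked, in the order asked, and still so for the second after the job is handed in, while the arm keeps its last pose, push and grip.
It also fails if it takes over 67 s, if anything falls off the work surface, if the arm or the gripper's body presses on something with over 40 N, if the wrist force passes 120 N, or if a joint passes its speed limit or range.

## Working session

There is one attempt and no reset: what is moved stays moved. The work goes in short steps, Python scripts to look and compute and a tool call to move; the robot and the scene stay as the last step left them, time stands still between calls to the robot, and variables do not carry over. Pictures are saved under pics/ and viewed, and the job is handed in when it is done.

Besides the shell and the picture viewer there is one more tool, called after ">>>" in YAML: its name, and indented under it one key for each argument. step_arm: Moves the arm, as the interface text tells. Its arguments: {"type":"object","properties":{"translation":{"type":"array","items":{"type":"array","items":{"type":"number"}}},"roll":{"type":"array","items":{"type":"number"}},"jaw":{"type":"number"},"squeeze":{"type":"number"}},"required":["translation","roll"]}

```bash
mkdir -p pics; ls; python3 - <<'E'
from cell import bot
import cv2
for n in ("side","top"):
    im=bot.read_camera(n); cv2.imwrite(f"pics/{n}0.png",im[:,:,::-1])
    print(n,bot.camera_model(n))
print(bot.sense())
E
```

```text
pics
side {'fx': 548.2906548744326, 'fy': 548.2906548744326, 'cx': 316.6092358840327, 'cy': 231.46151816871122, 'rvec': array([ 2.2223415 , -0.84376317,  0.37645824]), 'tvec': array([-0.3649819 ,  0.35746723,  1.09130139])}
top {'fx': 570.7599624383927, 'fy': 570.7599624383927, 'cx': 321.0674997888612, 'cy': 240.12421207139639, 'rvec': array([ 2.1584896 , -2.15601585,  0.17521958]), 'tvec': array([0.01879582, 0.54221121, 1.12255948])}
{'t': 0.1, 'qpos': array([-1.23918693,  0.53707564, -0.00447896,  1.53874691,  0.00258897,
        1.06730582, -0.07121736]), 'joint_vel': array([-1.83644879e-05, -1.44298698e-03,  1.03727732e-03, -3.64306963e-03,
        3.47616005e-04,  2.00581587e-03,  1.07120559e-03]), 'effort': array([ 1.99391245e-03, -5.72075486e+01,  9.93472449e-01, -2.52230573e+01,
       -5.62219298e-02,  1.34121033e-02,  8.38070264e-05]), 'ee_pos': array([0.25157477, 0.5987194 , 0.21944659]), 'eef_rot': array([-0.91235033,  1.37276216,  0.91084351]), 'contact_force': array([-0.04554674, -0.38229808, -0.30311551]), 'wrist_torque': array([-0.01274374, -0.03144942, -0.00979919]), 'width': 0.08826122156379841}
```

View pics/side0.png

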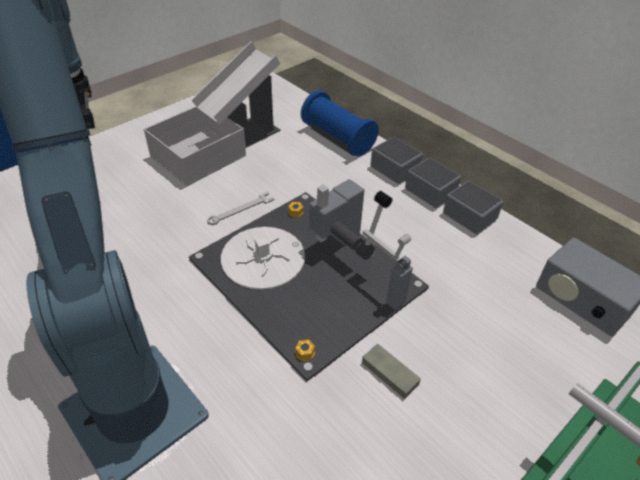

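View pics/top0.png

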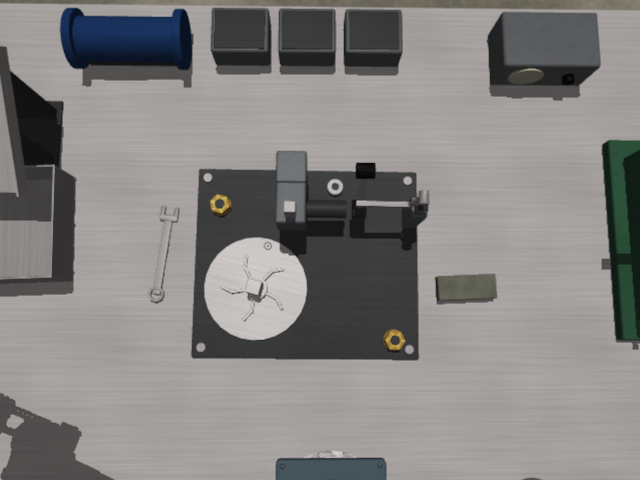

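The pictures show the press nearly square to the robot: bed corners in top view are at about (199,170), (416,173), (418,359) and (192,357). The ring is at (267,246), the boss at (256,288), the lever grip at (366,170) and the catch knob at (424,198).

```bash
cat > h.py <<'E'
import numpy as np, cv2
from cell import bot
def cam(n):
    m=bot.camera_model(n); R=cv2.Rodrigues(m['rvec'])[0]
    K=np.array([[m['fx'],0,m['cx']],[0,m['fy'],m['cy']],[0,0,1]]); return K,R,np.array(m['tvec']),m['rvec']
def ray(n,px):
    K,R,t,_=cam(n); d=R.T@np.linalg.inv(K)@np.array([px[0],px[1],1.]); return -R.T@t,d
def onz(n,px,z):
    o,d=ray(n,px); return o+d*(z-o[2])/d[2]
def tri(pt,ps):
    (o1,d1),(o2,d2)=ray('top',pt),ray('side',ps); d1/=np.linalg.norm(d1); d2/=np.linalg.norm(d2)
    s=np.linalg.lstsq(np.c_[d1,-d2],o2-o1,rcond=None)[0]; a=o1+d1*s[0]; b=o2+d2*s[1]; return (a+b)/2,np.linalg.norm(a-b)
def proj(n,P):
    K,R,t,rv=cam(n); return cv2.projectPoints(np.atleast_2d(np.float64(P)),rv,t,K,None)[0][:,0]
E
python3 - <<'E'
from h import *
im=cv2.imread('pics/top0.png'); hsv=cv2.cvtColor(im,cv2.COLOR_BGR2HSV)
g=cv2.cvtColor(im,cv2.COLOR_BGR2GRAY)
m=(g<75).astype(np.uint8); m[:140]=0;m[380:]=0;m[:,:180]=0;m[:,435:]=0
cv2.imwrite('pics/m.png',m*255)
# edge lines: scan
def edge(rng,axis,frm,to):
    pts=[]
    for k in rng:
        line=(g[k,:] if axis==0 else g[:,k]).astype(float)
        seg=np.arange(frm,to,1 if to>frm else -1)
        v=line[seg]; i=np.where(v<100)[0]
        if len(i):
            j=i[0]
            if j==0: continue
            f=(v[j-1]-100)/(v[j-1]-v[j]); p=seg[j-1]+np.sign(to-frm)*f
            pts.append((p,k) if axis==0 else (k,p))
    pts=np.float32(pts); l=cv2.fitLine(pts,cv2.DIST_HUBER,0,.01,.01).ravel(); return l,len(pts)
L=edge(range(220,345),0,180,230);B=edge(range(210,380),1,375,330);Rr=edge(range(240,345),0,432,395);T=edge([*range(215,270),*range(315,350),*range(380,400)],1,150,190)
print(L,B,Rr,T)
def X(a,b):
    a=a[0];b=b[0]; s=np.linalg.solve(np.c_[a[:2],-b[:2]],b[2:]-a[2:]); return a[2:]+a[:2]*s[0]
cs={'TL':(X(T,L),(.12,.2)),'TR':(X(T,Rr),(.12,-.26)),'BR':(X(B,Rr),(-.27,-.26)),'BL':(X(B,L),(-.27,.2))}
W=[];P=[]
for k,(p,q) in cs.items():
    w=onz('top',p,.012); print(k,p,w); W.append(w[:2]);P.append(q)
W=np.array(W);P=np.array(P)
pc=P-P.mean(0);wc=W-W.mean(0)
th=np.arctan2((pc[:,0]*wc[:,1]-pc[:,1]*wc[:,0]).sum(),(pc*wc).sum())
Rm=np.array([[np.cos(th),-np.sin(th)],[np.sin(th),np.cos(th)]]); o=W.mean(0)-Rm@P.mean(0)
print('th',th,'o',o,'res mm',(W-(P@Rm.T+o))*1e3)
def pw(x,y,z): return np.r_[Rm@[x,y]+o,z]
for n,p in dict(tip=(0,0,.03),ram=(0,0,.217),headtop=(.045,0,.165),grip=(.02-.14*np.sin(-.3),-.13,.234),knob=(.02,-.22,.214),hinge=(.02,-.22,.15)).items():
    w=pw(*p); print(n,w,proj('top',w)[0],proj('side',w)[0])
E
python3 - <<'E'
import cv2
a=cv2.imread('pics/top0.png')[140:370,190:440]; cv2.imwrite('pics/topz.png',cv2.resize(a,None,fx=2.6,fy=2.6,interpolation=cv2.INTER_CUBIC))
a=cv2.imread('pics/side0.png')[170:390,185:435]; cv2.imwrite('pics/sidez.png',cv2.resize(a,None,fx=2.6,fy=2.6,interpolation=cv2.INTER_CUBIC))
E
```

```text
(array([ 4.3122344e-02, -9.9906981e-01,  1.9405460e+02,  2.8200000e+02],
      dtype=float32), 125) (array([9.9996120e-01, 8.8068806e-03, 2.7950000e+02, 3.5819577e+02],
      dtype=float32), 170) (array([1.3632309e-02, 9.9990708e-01, 4.1723907e+02, 2.9200000e+02],
      dtype=float32), 105) (array([9.9988395e-01, 1.5235453e-02, 3.2900000e+02, 1.7076952e+02],
      dtype=float32), 110)
TL [198.94112 168.78778] [0.69722458 0.27641935 0.012     ]
TR [415.60425 172.08913] [ 0.69242665 -0.18198717  0.012     ]
BR [418.1582  359.41696] [ 0.30219017 -0.17789942  0.012     ]
BL [190.79951 357.41455] [0.30688496 0.28109932 0.012     ]
th -0.010717822055681071 o [0.57499881 0.07860247] res mm [[ 0.08913694 -0.88551824]
 [ 0.22131249  0.6815323 ]
 [-0.03756672  0.58941308]
 [-0.27288272 -0.38542714]]
tip [0.57499881 0.07860247 0.03      ] [292.17578614 224.80938839] [320.68190229 243.52047682]
ram [0.57499881 0.07860247 0.217     ] [288.96846792 206.67021027] [322.44964833 186.64486882]
headtop [0.61999623 0.07812018 0.165     ] [290.42027898 188.20852698] [335.87710825 195.58587702]
grip [ 0.63497483 -0.05204783  0.234     ] [364.91601369 170.75646165] [382.64555944 198.02677132]
knob [ 0.59263979 -0.14159924  0.214     ] [415.24000668 197.57715579] [399.02698355 234.89753669]
hinge [ 0.59263979 -0.14159924  0.15      ] [408.91244998 204.98269877] [395.47141802 255.65474864]
```

View pics/topz.png

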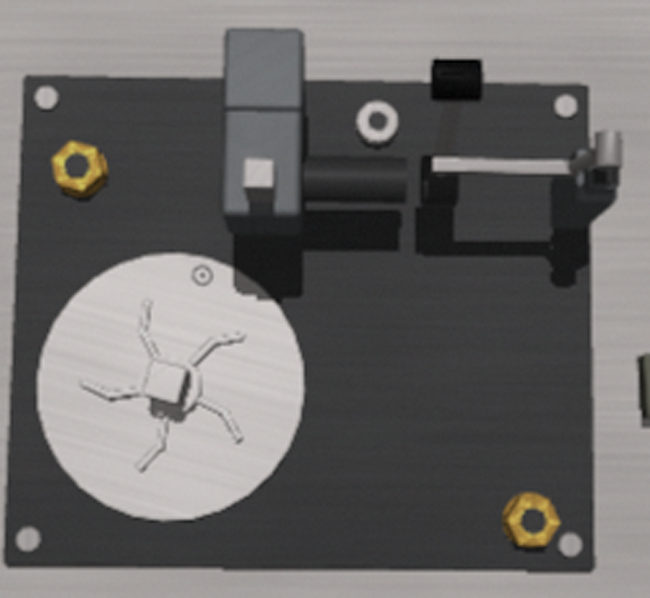

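View pics/sidez.png

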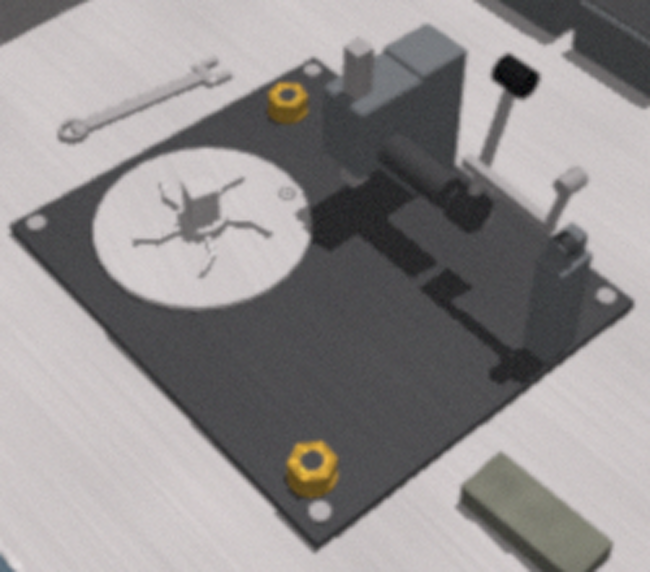

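```bash
cat >> h.py <<'E'
th=-.010718; o=np.array([.5750,.0786]); Rm=np.array([[np.cos(th),-np.sin(th)],[np.sin(th),np.cos(th)]])
def pw(x,y,z): return np.r_[Rm@[x,y]+o,z]
def wp(w): return np.r_[Rm.T@(np.array(w[:2])-o),w[2]]
def zt(p): return (190+(p[0]+.5)/2.6-.5,140+(p[1]+.5)/2.6-.5)
def zs(p): return (185+(p[0]+.5)/2.6-.5,170+(p[1]+.5)/2.6-.5)
E
python3 - <<'E'
from h import *
for n,a,b in (('knob',(608,149),(571,182)),('grip',(457,79),(516,76)),('ram',(259,173),(358,47))):
    w,e=tri(zt(a),zs(b)); print(n,w,wp(w),'gap',e)
im=cv2.imread('pics/top0.png'); hsv=cv2.cvtColor(im,cv2.COLOR_BGR2HSV); g=hsv[...,2]
# disc contour
m=(g>120).astype(np.uint8); mm=np.zeros_like(m); mm[225:350,197:315]=m[225:350,197:315]
c=max(cv2.findContours(mm,cv2.RETR_EXTERNAL,cv2.CHAIN_APPROX_NONE)[0],key=cv2.contourArea)
w=np.array([onz('top',p[0],.020)[:2] for p in c if not(p[0][0]>275 and p[0][1]<262)])
A=np.c_[2*w,np.ones(len(w))]; s=np.linalg.lstsq(A,(w**2).sum(1),rcond=None)[0]; r=np.sqrt(s[2]+s[:2]@s[:2]); print('disc',s[:2],'r',r,'press',wp([*s[:2],0]))
# ring
roi=g[238:256,258:278]; print(roi)
mk=onz('top',zt((202,275)),.020); print('mark',mk, 'side',onz('side',zs((287,193)),.020)); d=mk[:2]-s[:2]; print(np.linalg.norm(d),np.arctan2(d[1],d[0]))
print('boss',onz('top',zt((167,381)),.072))
for n,a in (('nutA',(79,167)),('nutB',(532,520)),('wash',(377,121))): print(n,wp(onz('top',zt(a),.03)))
E
```

```text
knob [ 0.59406862 -0.15655236  0.21027172] [ 0.02158784 -0.23493448  0.21027172] gap 0.0012019042675824624
grip [ 0.63658418 -0.05301878  0.23123385] [ 0.06299131 -0.13095118  0.23123385] gap 0.0008356909229315917
ram [0.57591391 0.0785963  0.21329791] [9.13900961e-04 6.09891681e-06 2.13297906e-01] gap 0.0014985678372765403
disc [0.44661259 0.15324145] r 0.10378637046003567 press [-0.12918003  0.07326113  0.        ]
[[200 199 195 184 168 153 145 141 132 122 103  86  68  63  63  63  61  61
   63  62]
 [202 199 198 199 197 201 202 200 199 188 171 156 140 120  87  65  63  62
   61  62]
 [204 203 201 201 200 201 200 198 198 201 200 203 202 187 158 129  94  68
   60  61]
 [205 204 204 203 202 202 201 201 192 180 184 193 199 199 200 191 165 141
  120  87]
 [204 204 202 203 202 203 194 175 154 145 150 160 185 201 200 199 200 203
  187 157]
 [205 204 204 204 203 198 167 133 157 182 178 137 148 190 201 200 200 200
  201 201]
 [203 203 203 203 203 191 156 172 206 193 192 191 151 164 201 201 202 202
  199 202]
 [203 203 202 203 203 187 164 190 193 139 147 198 171 148 195 201 200 202
  202 201]
[... 437 characters left out ...]
05 204 205 206 207 205 205 204 204 204 204 203 204 204 204 205
  204 204]
 [204 204 204 204 204 205 204 205 206 205 206 205 205 205 205 204 204 204
  204 203]
 [206 205 203 202 203 204 205 204 205 206 205 204 205 205 205 206 204 204
  203 205]
 [208 207 206 206 206 206 205 204 202 203 204 204 203 205 205 204 203 205
  205 204]
 [207 206 207 207 208 208 207 205 205 203 204 202 201 203 204 203 204 205
  203 204]]
mark [0.53340876 0.12963082 0.02      ] side [0.5313516  0.12766973 0.02      ]
0.08995018915070271 -0.2655971895074553
boss [0.44635588 0.15089625 0.072     ]
nutA [0.0415534  0.14913209 0.03      ]
nutB [-0.23057555 -0.20857764  0.03      ]
wash [ 0.08248639 -0.08682042  0.03      ]
```

```bash
cat >> h.py <<'E'
def go(target,jawdir=None):
    s=bot.sense(); R=cv2.Rodrigues(np.array(s['eef_rot']))[0]
    d=R.T@(np.array(target)-s['ee_pos'])*100
    r=0
    if jawdir is not None:
        v=R.T@np.r_[jawdir,0]; r=np.arctan2(-v[1],v[2]); r=(r+np.pi/2)%np.pi-np.pi/2
    print('t %.2f pos %s Rcols x%s z%s'%(s['t'],s['ee_pos'].round(4),R[:,0].round(3),R[:,2].round(3)))
    print('delta tool cm',d.round(2),'roll',round(r,3),'F',s['contact_force'].round(1),'w',round(s['width'],4),'q7',s['qpos'][6].round(2))
    return s,R
E
python3 - <<'E'
from h import *
a=-.2656
go([.4465,.152,.12],[-np.sin(a),np.cos(a)])
E
```

```text
t 0.10 pos [0.2516 0.5987 0.2194] Rcols x[-0.001 -0.001 -1.   ] z[ 0.387  0.922 -0.002]
delta tool cm [ 10.   -35.27 -33.62] roll -0.132 F [-0.  -0.4 -0.3] w 0.0883 q7 -0.07
```

>>> step_arm:
  translation:
    - [0,-2.5,-2.5]
    - [0,-2.5,-2.5]
    - [0,-2.5,-2.5]
    - [0,-2.5,-2.5]
    - [0,-2.5,-2.5]
    - [0,-2.5,-2.5]
    - [0,-2.5,-2.5]
    - [0,-2.5,-2.5]
    - [0,0,0]
  roll: [-0.066,-0.066,0,0,0,0,0,0,0]

```text
t: 0.85
ee_pos: [0.3879, 0.3401, 0.2146]
eef_rot: [-1.024, 1.327, 1.022]
contact_force: [-0.0, 0.3, 0.1]
width: 0.0879
```

```bash
python3 - <<'E'
from h import *
a=-.2656
go([.4465,.152,.12],[-np.sin(a),np.cos(a)])
E
```

```text
t 0.85 pos [0.3879 0.3401 0.2146] Rcols x[-0.006 -0.006 -1.   ] z[ 0.249  0.968 -0.007]
delta tool cm [  9.53 -10.4  -16.69] roll 0.014 F [-0.   0.3  0.1] w 0.0879 q7 0.52
```

>>> step_arm:
  translation:
    - [0,-2,-3]
    - [0,-2,-3]
    - [0,-2,-3]
    - [1,-1.8,-3]
    - [2,-1.5,-2.5]
    - [2,-0.8,-1.5]
    - [2,0,-0.5]
    - [0,0,0]
    - [0,0,0]
  roll: [0.014,0,0,0,0,0,0,0,0]

```text
t: 1.6
ee_pos: [0.4436, 0.147, 0.1429]
eef_rot: [-1.008, 1.333, 1.007]
contact_force: [-0.3, -0.2, 0.9]
width: 0.088
```

```bash
python3 - <<'E'
from h import *
a=-.2656
go([.4465,.152,.052],[-np.sin(a),np.cos(a)])
E
```

```text
t 1.60 pos [0.4436 0.147  0.1429] Rcols x[-0.005 -0.005 -1.   ] z[ 0.269  0.963 -0.006]
delta tool cm [ 9.08 -0.18  0.62] roll -0.007 F [-0.3 -0.2  0.9] w 0.088 q7 0.93
```

>>> step_arm:
  translation:
    - [2.5,-0.1,0.5]
    - [2.5,0,0]
    - [2,0,0]
    - [1,0,0]
    - [0.5,0,0]
    - [0,0,0]
    - [0,0,0]
  roll: [0,0,0,0,0,0,0]

```text
t: 2.18
ee_pos: [0.4502, 0.1607, 0.0613]
eef_rot: [-1.012, 1.318, 1.011]
contact_force: [-0.1, -0.2, 0.1]
width: 0.0882
```

```bash
python3 - <<'E'
from h import *
a=-.2656
go([.4465,.152,.052],[-np.sin(a),np.cos(a)])
im=bot.read_camera('top')[:,:,::-1]; cv2.imwrite('pics/t1.png',cv2.resize(im[140:370,180:430],None,fx=2.6,fy=2.6,interpolation=cv2.INTER_CUBIC))
im=bot.read_camera('side')[:,:,::-1]; cv2.imwrite('pics/s1.png',cv2.resize(im[170:390,185:435],None,fx=2.6,fy=2.6,interpolation=cv2.INTER_CUBIC))
E
```

```text
t 2.18 pos [0.4502 0.1607 0.0613] Rcols x[ 0.004  0.003 -1.   ] z[0.261 0.965 0.004]
delta tool cm [ 0.92  0.14 -0.94] roll 0.001 F [-0.1 -0.2  0.1] w 0.0882 q7 0.95
```

View pics/t1.png

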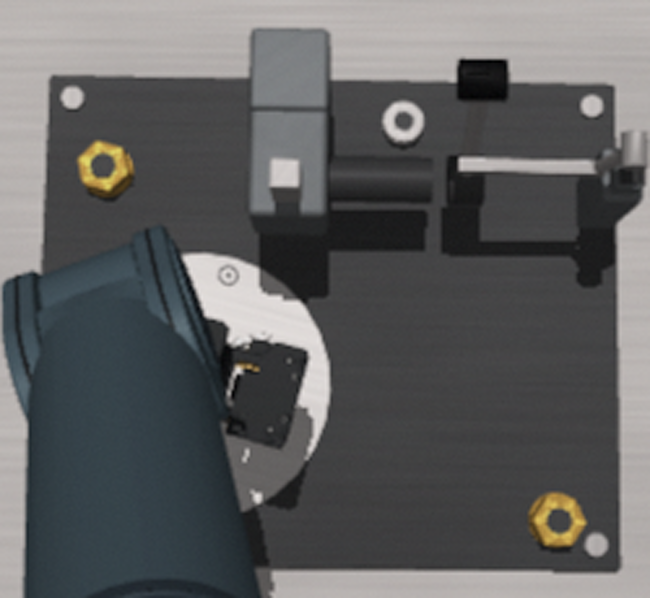

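View pics/s1.png

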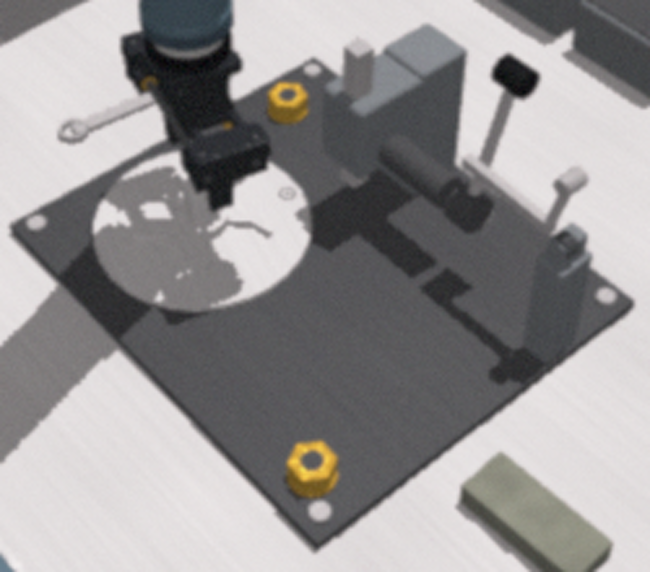

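The gripper is around the boss and the ring hasn't moved: top crop (228,275), side crop (287,193). I'll centre, lower a little more, then close.

>>> step_arm:
  translation:
    - [0.5,0.1,-0.5]
    - [0.3,0,-0.3]
    - [0,0,0]
    - [0,0,0]
  roll: [0,0,0,0]

```text
t: 2.62
ee_pos: [0.4487, 0.1527, 0.055]
eef_rot: [-1.012, 1.313, 1.009]
contact_force: [0.5, -0.8, 0.0]
width: 0.0879
```

>>> step_arm:
  translation:
    - [0,0,0]
    - [0,0,0]
    - [0,0,0]
    - [0,0,0]
    - [0,0,0]
    - [0,0,0]
    - [0,0,0]
    - [0,0,0]
    - [0,0,0]
    - [0,0,0]
  roll: [0,0,0,0,0,0,0,0,0,0]
  jaw: 255
  squeeze: 25

```text
t: 3.45
ee_pos: [0.4491, 0.1527, 0.0554]
eef_rot: [-1.011, 1.313, 1.008]
contact_force: [0.3, -0.1, -0.1]
width: 0.0237
```

```bash
cat > look.py <<'E'
import sys
from h import *
n=sys.argv[1]
im=bot.read_camera('top'); np.save(f'pics/t{n}.npy',im); cv2.imwrite(f'pics/t{n}.png',cv2.resize(im[140:370,190:440,::-1],None,fx=2.6,fy=2.6,interpolation=cv2.INTER_CUBIC))
im=bot.read_camera('side'); np.save(f'pics/s{n}.npy',im);cv2.imwrite(f'pics/s{n}.png',cv2.resize(im[170:390,185:435,::-1],None,fx=2.6,fy=2.6,interpolation=cv2.INTER_CUBIC))
E
python3 look.py 2; python3 -c "
from h import *
go([.4465,.152,.052],[.262,.965])"
```

```text
t 3.55 pos [0.449  0.1527 0.0554] Rcols x[ 0.009  0.005 -1.   ] z[0.262 0.965 0.007]
delta tool cm [ 0.34  0.23 -0.14] roll -0.001 F [ 0.4  0.4 -0.5] w 0.0157 q7 0.96
```

View pics/t2.png

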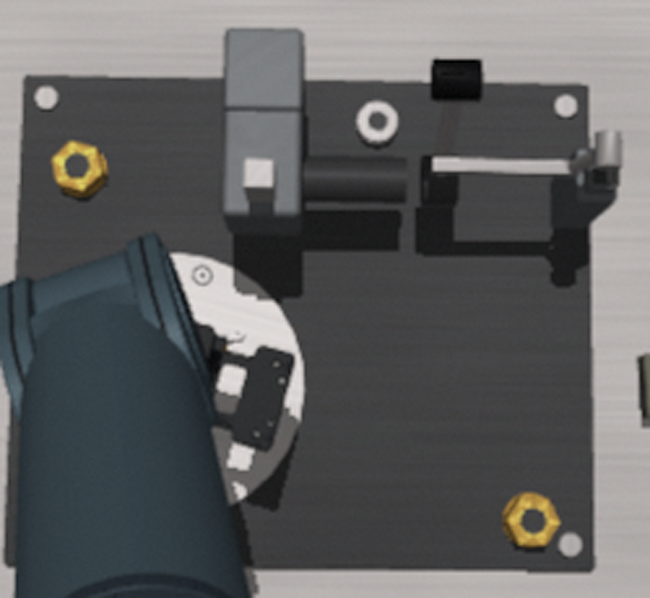

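View pics/s2.png

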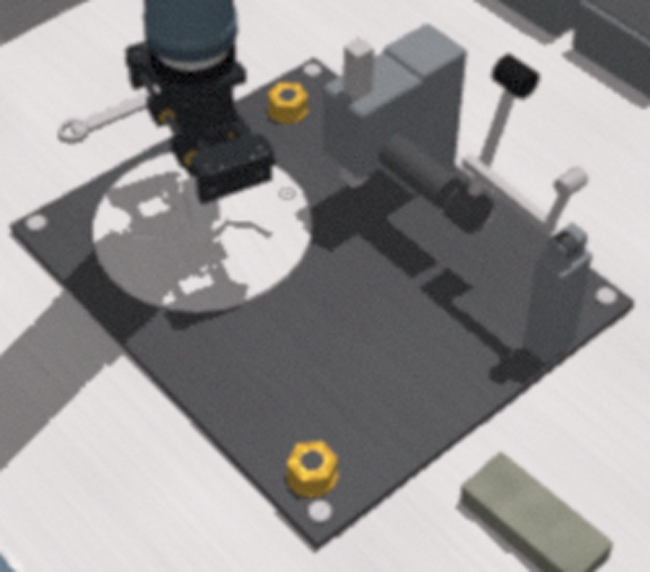

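```bash
python3 -c "
from h import *
s,R=go([.4465,.152,.052],[.262,.965])
for n,(ox,oy) in (('top',(190,140)),('side',(185,170))):
  for d in (-.05,0,.05):
    p=s['ee_pos']+R[:,2]*d+R[:,0]*.014
    print(n,d,(proj(n,p)[0]-[ox,oy])*2.6)
  print('boss top pred',(proj(n,[.4465,.152,.072])[0]-[ox,oy])*2.6)
  c=np.array([.4465,.152]);
  a=-.2656; Ra=np.array([[np.cos(a),-np.sin(a)],[np.sin(a),np.cos(a)]])
  print([(proj(n,[*(c+Ra@[sx*.014,sy*.014]),.072])[0]-[ox,oy])*2.6 for sx,sy in ((1,1),(1,-1),(-1,-1),(-1,1))])
"

```

```text
t 3.55 pos [0.449  0.1527 0.0554] Rcols x[ 0.009  0.005 -1.   ] z[0.262 0.965 0.007]
delta tool cm [ 0.34  0.23 -0.14] roll -0.001 F [ 0.4  0.4 -0.5] w 0.0157 q7 0.96
top -0.05 [230.24448018 396.14007575]
top 0 [167.61633003 378.96890908]
top 0.05 [105.04639987 361.81370496]
boss top pred [164.7260315  380.00587851]
[array([151.9681803 , 357.06145644]), array([187.90293032, 366.89805966]), array([177.53515047, 403.04250334]), array([141.47653958, 393.15475277])]
side -0.05 [224.12456889 237.84655021]
side 0 [203.27388356 202.79954521]
side 0.05 [183.36372617 169.33343248]
boss top pred [199.85636115 181.99373868]
[array([207.81540566, 167.97467691]), array([219.50498414, 186.93415382]), array([191.73491026, 196.29886307]), array([180.33105099, 177.08432911])]
```

>>> step_arm:
  translation:
    - [0,0,0]
    - [0,0,0]
  roll: [0,0]

```text
t: 3.72
ee_pos: [0.449, 0.1527, 0.0554]
eef_rot: [-1.011, 1.313, 1.008]
contact_force: [0.2, -0.3, 0.1]
width: 0.0023
```

```bash
python3 look.py 3; python3 -c "
import numpy as np,cv2
s=np.load('pics/s3.npy')[160:300,180:320,::-1]; s2=np.load('pics/s2.npy')[160:300,180:320,::-1]
cv2.imwrite('pics/z3.png',np.clip(1.8*cv2.resize(np.hstack([s2,s]),None,fx=2.85,fy=4,interpolation=cv2.INTER_CUBIC).astype(float)+20,0,255))"

```

```text
[ WARN:0@0.048] global loadsave.cpp:1063 imwrite_ Unsupported depth image for selected encoder is fallbacked to CV_8U.
```

View pics/z3.png

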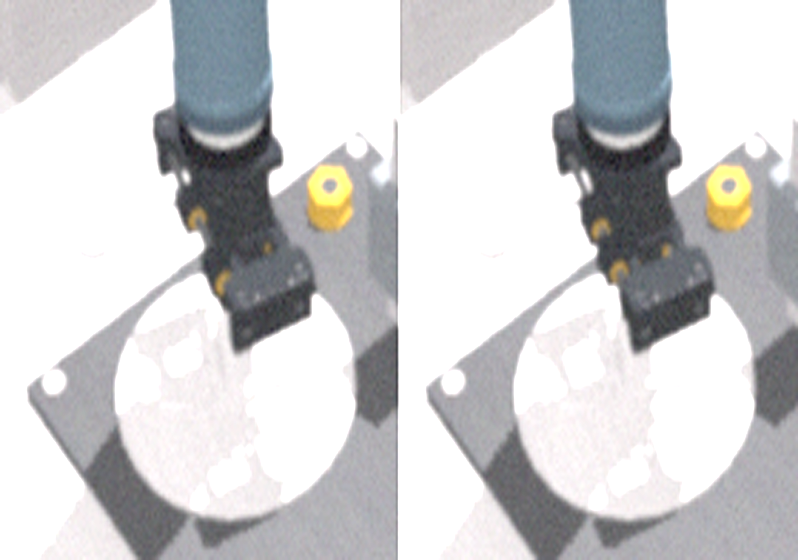

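View pics/t3.png

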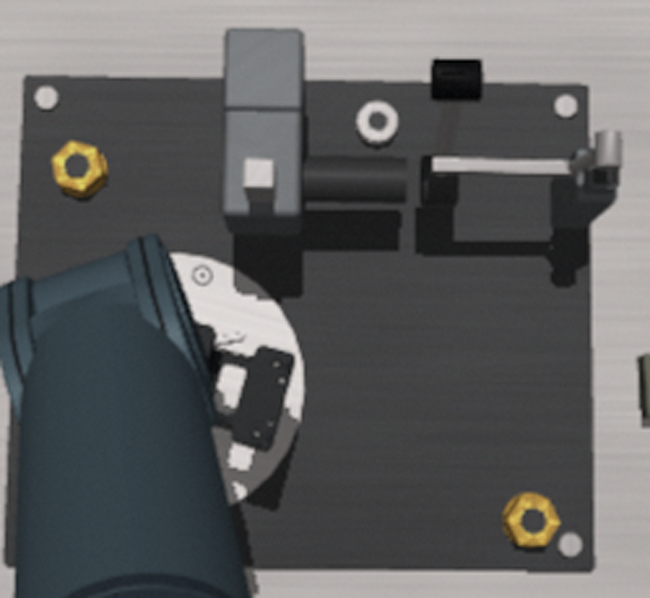

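```bash
python3 -c "
from h import *
s,R=go([.4465,.152,.052],[.262,.965])
for n,(ox,oy,fx,fy) in (('side',(180,160,2.85,4)),('top',(190,140,2.6,2.6))):
  for b in (-.05,-.1):
   for y in (-.0375,0,.0375):
    print(n,b,y,[((proj(n,s['ee_pos']+R@[b,y,d])[0]-[ox,oy])*[fx,fy]).round() for d in (-.0935,-.0615,0,.0935)])
  print('tip',[((proj(n,s['ee_pos']+R@[.014,y,0])[0]-[ox,oy])*[fx,fy]).round() for y in(-.009,.009)])
"

```

```text
t 3.82 pos [0.449  0.1527 0.0554] Rcols x[ 0.009  0.005 -1.   ] z[0.262 0.965 0.007]
delta tool cm [ 0.33  0.22 -0.13] roll -0.0 F [ 1.2 -0.7 -0.5] w 0.0007 q7 0.96
side -0.05 -0.0375 [array([320., 361.]), array([304., 325.]), array([274., 260.]), array([231., 167.])]
side -0.05 0 [array([278., 382.]), array([262., 346.]), array([233., 279.]), array([192., 184.])]
side -0.05 0.0375 [array([235., 403.]), array([219., 366.]), array([191., 298.]), array([151., 202.])]
side -0.1 -0.0375 [array([319., 300.]), array([302., 265.]), array([271., 199.]), array([228., 106.])]
side -0.1 0 [array([275., 321.]), array([259., 285.]), array([229., 218.]), array([187., 124.])]
side -0.1 0.0375 [array([231., 343.]), array([215., 306.]), array([186., 237.]), array([146., 142.])]
tip [array([247., 348.]), array([227., 357.])]
top -0.05 -0.0375 [array([297., 359.]), array([255., 347.]), array([174., 325.]), array([ 51., 291.])]
top -0.05 0 [array([284., 408.]), array([241., 397.]), array([160., 374.]), array([ 36., 340.])]
top -0.05 0.0375 [array([270., 459.]), array([227., 447.]), array([145., 424.]), array([ 21., 390.])]
top -0.1 -0.0375 [array([297., 354.]), array([253., 342.]), array([168., 318.]), array([ 39., 283.])]
top -0.1 0 [array([283., 406.]), array([238., 394.]), array([153., 370.]), array([ 23., 335.])]
top -0.1 0.0375 [array([268., 459.]), array([224., 446.]), array([138., 423.]), array([  7., 387.])]
tip [array([171., 368.]), array([164., 390.])]
```

```bash
python3 -c "
from h import *
s,R=go([.4465,.152,.052],[.262,.965])
P=np.array([.4502,.1607,.0613])
for b in (.014,-.03):
  for z in (-.044,-.0615):
    print(b,z,[((proj('side',P+R@[b,y,z])[0]-[185,170])*2.6).round() for y in(-.009,.009)])
"

```

```text
t 3.82 pos [0.449  0.1527 0.0554] Rcols x[ 0.009  0.005 -1.   ] z[0.262 0.965 0.007]
delta tool cm [ 0.33  0.22 -0.13] roll -0.0 F [ 1.2 -0.7 -0.5] w 0.0007 q7 0.96
0.014 -0.044 [array([226., 221.]), array([208., 227.])]
0.014 -0.0615 [array([233., 233.]), array([215., 240.])]
-0.03 -0.044 [array([224., 188.]), array([205., 195.])]
-0.03 -0.0615 [array([231., 201.]), array([213., 207.])]
```

>>> step_arm:
  translation:
    - [-1,0,0]
    - [-2,0,0]
    - [-3,0,0]
    - [-3,0,0]
    - [-3,0,0]
    - [0,0,0]
    - [0,0,0]
    - [0,0,0]
    - [0,0,0]
    - [0,0,0]
  roll: [0,0,0,0,0,0,0,0,0,0]
  jaw: 0

```text
t: 4.65
ee_pos: [0.4462, 0.1512, 0.1832]
eef_rot: [-1.011, 1.315, 1.009]
contact_force: [0.5, 0.7, -0.2]
width: 0.0652
```

```bash
python3 look.py 4;python3 -c "
import numpy as np,cv2
s=np.load('pics/s4.npy')[110:270,180:340,::-1]
cv2.imwrite('pics/z4.png',np.clip(1.6*cv2.resize(s,None,fx=3.7,fy=3.7,interpolation=cv2.INTER_CUBIC).astype(float)+20,0,255).astype(np.uint8))
from h import *
s,R=go([.4465,.152,.052],[.262,.965])
for b in (.014,-.03,-.05):
  for z in (-.044,-.0615,-.0935):
    print(b,z,[((proj('side',s['ee_pos']+R@[b,y,z])[0]-[180,110])*3.7).round() for y in(-.0375,-.009,.009,.0375)])
"

```

```text
t 4.75 pos [0.4461 0.1511 0.183 ] Rcols x[ 0.006  0.004 -1.   ] z[0.263 0.965 0.005]
delta tool cm [13.1   0.05  0.03] roll -0.001 F [-0.6 -0.8  0.3] w 0.0726 q7 0.93
0.014 -0.044 [array([379., 398.]), array([336., 412.]), array([309., 421.]), array([266., 435.])]
0.014 -0.0615 [array([390., 416.]), array([348., 430.]), array([320., 439.]), array([277., 454.])]
0.014 -0.0935 [array([412., 449.]), array([369., 464.]), array([341., 473.]), array([297., 488.])]
-0.03 -0.044 [array([377., 345.]), array([333., 359.]), array([305., 368.]), array([260., 382.])]
-0.03 -0.0615 [array([389., 363.]), array([345., 377.]), array([317., 386.]), array([272., 401.])]
-0.03 -0.0935 [array([411., 396.]), array([367., 411.]), array([338., 420.]), array([293., 435.])]
-0.05 -0.044 [array([375., 320.]), array([331., 334.]), array([303., 343.]), array([258., 357.])]
-0.05 -0.0615 [array([388., 338.]), array([343., 352.]), array([315., 361.]), array([269., 375.])]
-0.05 -0.0935 [array([410., 371.]), array([365., 385.]), array([337., 395.]), array([291., 410.])]
```

View pics/z4.png

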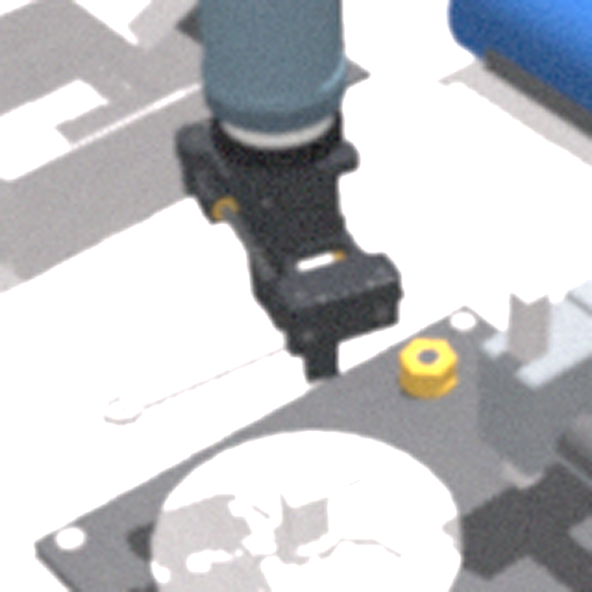

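View pics/t4.png

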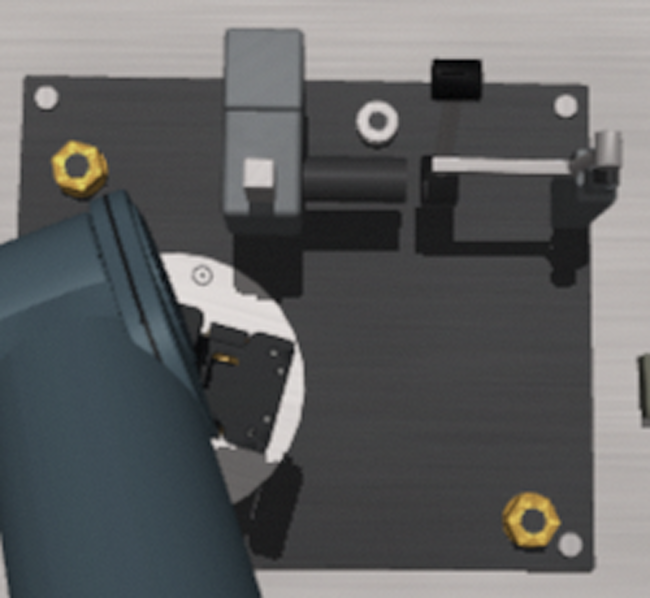

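```bash
python3 -c "
import numpy as np,cv2
a=np.load('pics/s4.npy')[165:215,240:300,::-1]; b=np.load('pics/t4.npy')[255:325,250:320,::-1]
f=lambda x,k: np.clip(2.5*cv2.resize(x,None,fx=k,fy=k,interpolation=cv2.INTER_CUBIC).astype(float)+20,0,255).astype(np.uint8)
A=f(a,6);B=f(b,6); B=B[:300] if 0 else B
H=max(A.shape[0],B.shape[0]); p=lambda x: cv2.copyMakeBorder(x,0,H-x.shape[0],0,0,cv2.BORDER_CONSTANT)
cv2.imwrite('pics/z5.png',np.hstack([p(A),p(B)]))"

```

```text
(no output)
```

View pics/z5.png

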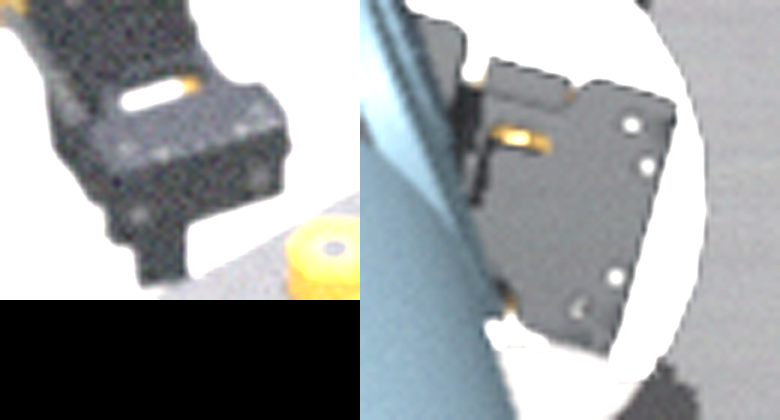

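```bash
python3 -c "
from h import *
s,R=go([.4465,.152,.052],[.262,.965])
for a,b in (((280,118),(675,105)),((112,168),(610,358))):
  w,e=tri((250+(b[0]-360)/6,255+b[1]/6),(240+a[0]/6,165+a[1]/6)); print(w,e,'tool',R.T@(w-s['ee_pos']))
o,d=ray('side',(240+160/6,165+282/6)); 
# finger tip: intersect with plane tool z=-.044 
n=R[:,2]; k=((s['ee_pos']-.048*n-o)@n)/(d@n); w=o+k*d; print('tip',w,R.T@(w-s['ee_pos']))
"

```

```text
t 4.75 pos [0.4461 0.1511 0.183 ] Rcols x[ 0.006  0.004 -1.   ] z[0.263 0.965 0.005]
delta tool cm [13.1   0.05  0.03] roll -0.001 F [-0.6 -0.8  0.3] w 0.0726 q7 0.93
[0.45233698 0.0544707  0.30425654] 0.0027968477631625894 tool [-0.12161142 -0.03205707 -0.09097491]
[0.38917128 0.06952349 0.30704887] 0.0012715687548988219 tool [-0.12474258  0.03282893 -0.09304661]
tip [0.43228783 0.1050069  0.20524062] [-0.02253887  0.00107621 -0.048     ]
```

The side view shows the real fingertips about 36 mm higher than the reported TCP implies: they sit at tool x = -22 mm instead of +14 mm, and the body ends agree with this. That explains why the jaws shut above the boss. From here I take the grasp point as about 41 mm behind the reported TCP, and I'll go down with force checks.

>>> step_arm:
  translation:
    - [3,0,0]
    - [3,0,0]
    - [3,0,0]
    - [2.5,0,0]
    - [1.5,0,0]
    - [0,0,0]
    - [0,0,0]
  roll: [0,0,0,0,0,0,0]

```text
t: 5.33
ee_pos: [0.4463, 0.1513, 0.0452]
eef_rot: [-1.011, 1.319, 1.01]
contact_force: [-0.4, -0.2, 0.6]
width: 0.0881
```

```bash
python3 -c "
from h import *
go([.4465,.152,.019],[.262,.965])"
```

```text
t 5.33 pos [0.4463 0.1513 0.0452] Rcols x[ 0.003  0.002 -1.   ] z[0.263 0.965 0.003]
delta tool cm [2.62 0.01 0.06] roll -0.001 F [-0.4 -0.2  0.6] w 0.0881 q7 0.97
```

>>> step_arm:
  translation:
    - [1,0,0.1]
    - [1,0,0]
    - [0.6,0,0]
    - [0,0,0]
    - [0,0,0]
  roll: [0,0,0,0,0]

```text
t: 5.75
ee_pos: [0.4485, 0.1532, 0.0189]
eef_rot: [-1.011, 1.316, 1.009]
contact_force: [-0.2, 0.1, -0.2]
width: 0.0882
```

>>> step_arm:
  translation:
    - [0,0,0]
    - [0,0,0]
    - [0,0,0]
    - [0,0,0]
    - [0,0,0]
    - [0,0,0]
    - [0,0,0]
    - [0,0,0]
    - [0,0,0]
    - [0,0,0]
  roll: [0,0,0,0,0,0,0,0,0,0]
  jaw: 255
  squeeze: 25

```text
t: 6.58
ee_pos: [0.4496, 0.1531, 0.0207]
eef_rot: [-1.011, 1.313, 1.007]
contact_force: [-0.7, -0.8, 0.4]
width: 0.0274
```

>>> step_arm:
  translation:
    - [0,0,0]
    - [0,0,0]
  roll: [0,0]

```text
t: 6.75
ee_pos: [0.4496, 0.1531, 0.0207]
eef_rot: [-1.011, 1.313, 1.007]
contact_force: [0.1, -0.4, 0.7]
width: 0.028
```

```bash
python3 look.py 6; python3 -c "
from h import *
go([.4465+.0416,.152-.051,.019],[.262,.965])"
```

```text
t 6.85 pos [0.4496 0.1531 0.0207] Rcols x[ 0.009  0.004 -1.   ] z[0.263 0.965 0.007]
delta tool cm [ 0.18 -5.08 -4.01] roll -0.001 F [-0.  -0.1  0.4] w 0.0275 q7 0.97
```

View pics/t6.png

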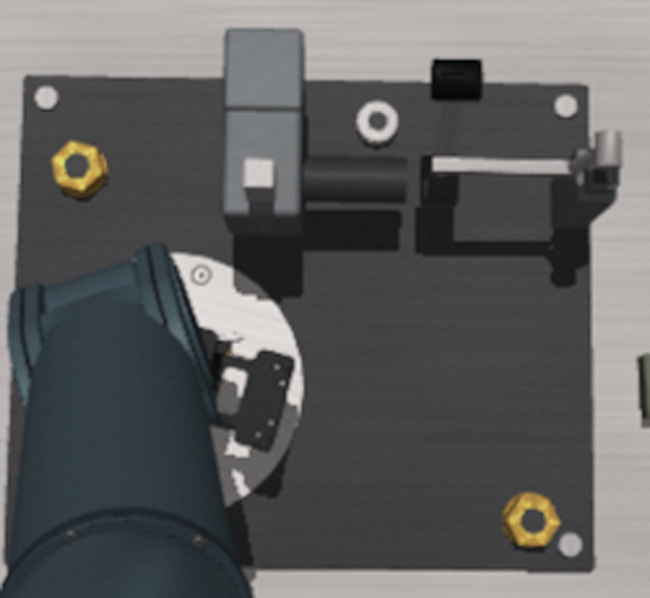

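View pics/s6.png

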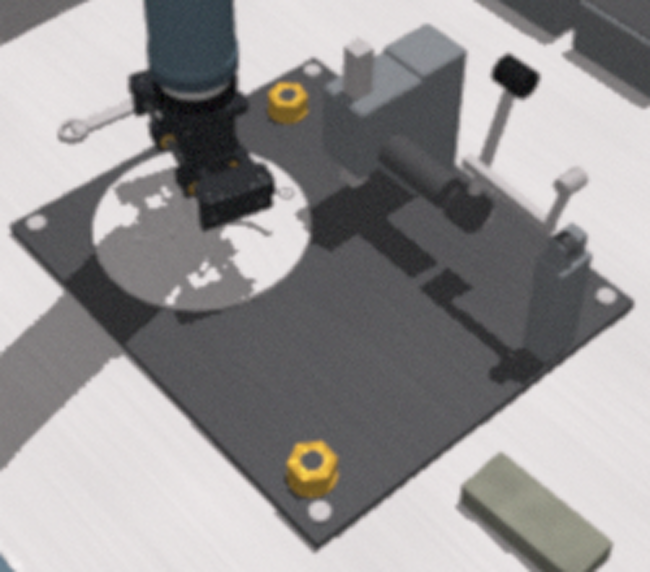

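The jaws stopped at 28 mm, which is the boss width. The ring is at top crop (201,274), so it needs about (+41, -52) mm in world axes, or tool (-5.3, -3.9) cm. I'll slide in two stages.

>>> step_arm:
  translation:
    - [0,-0.6,-0.45]
    - [0,-0.8,-0.6]
    - [0,-0.8,-0.6]
    - [0,-0.8,-0.6]
    - [0,0,0]
    - [0,0,0]
  roll: [0,0,0,0,0,0]

```text
t: 7.35
ee_pos: [0.4683, 0.1303, 0.0207]
eef_rot: [-1.009, 1.312, 1.023]
contact_force: [-2.4, 3.0, 2.4]
width: 0.0277
```

```bash
python3 -c "
from h import *
go([.4496+.041,.1531-.0517,.0207],[.263,.965])"
```

```text
t 7.35 pos [0.4683 0.1303 0.0207] Rcols x[ 0.001  0.011 -1.   ] z[0.255 0.967 0.011]
delta tool cm [-0.03 -2.89 -2.22] roll 0.008 F [-2.4  3.   2.4] w 0.0277 q7 1.05
```

>>> step_arm:
  translation:
    - [0,-0.8,-0.6]
    - [0,-0.8,-0.6]
    - [0,-0.7,-0.5]
    - [0,-0.4,-0.3]
    - [0,0,0]
    - [0,0,0]
  roll: [0.004,0.004,0,0,0,0]

```text
t: 7.85
ee_pos: [0.4837, 0.1127, 0.0206]
eef_rot: [-1.0, 1.315, 1.033]
contact_force: [-1.4, -0.0, 2.0]
width: 0.0278
```

```bash
python3 look.py 7; python3 -c "
from h import *
go([.4496+.041,.1531-.0517,.0207],[.263,.965])
for n,(ox,oy) in (('top',(190,140)),('side',(185,170))):
  for z in (.03,.02): print(n,z,(proj(n,[*o,z])[0]-[ox,oy])*2.6)
"
```

```text
t 7.95 pos [0.4837 0.1127 0.0206] Rcols x[-0.008  0.018 -1.   ] z[0.255 0.967 0.016]
delta tool cm [-0.03 -0.95 -0.91] roll 0.009 F [-0.7  0.4  1.1] w 0.0278 q7 1.1
top 0.03 [265.66018778 220.50294001]
top 0.02 [266.03256197 222.60908545]
side 0.03 [352.7755494  191.15403631]
side 0.02 [352.55396903 198.28275853]
```

View pics/t7.png

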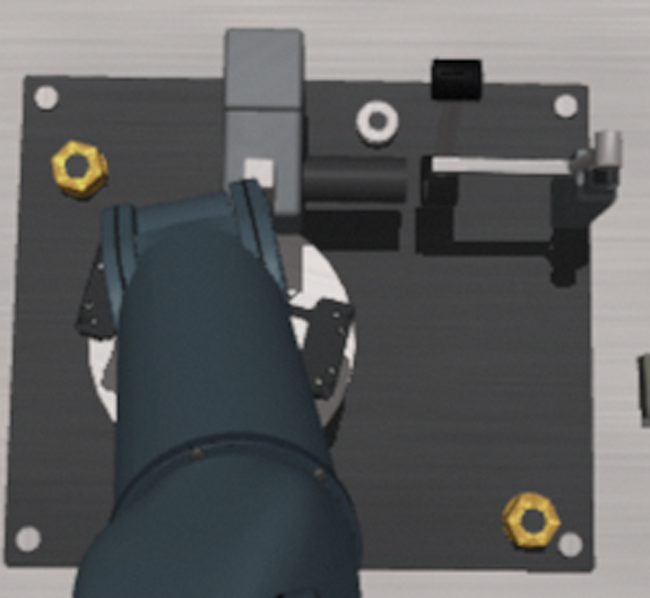

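View pics/s7.png

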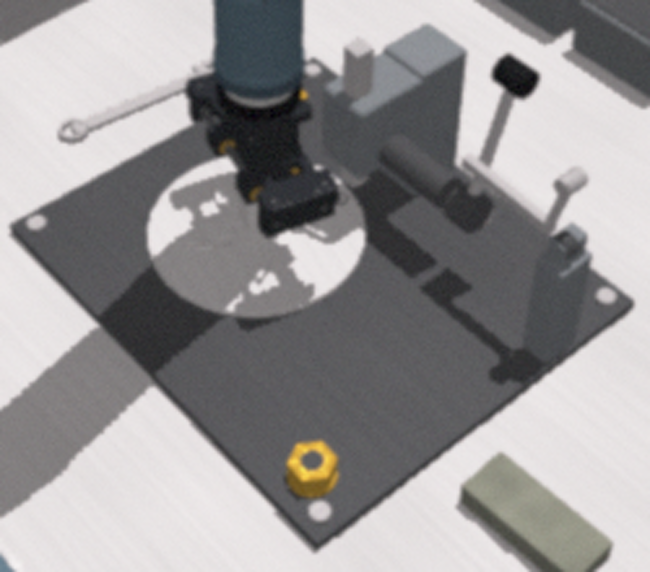

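>>> step_arm:
  translation:
    - [0,-0.6,-0.6]
    - [0,-0.5,-0.45]
    - [0,0,0]
    - [0,0,0]
  roll: [0.005,0.004,0,0]

```text
t: 8.28
ee_pos: [0.4897, 0.1041, 0.0206]
eef_rot: [-0.993, 1.317, 1.034]
contact_force: [-1.4, 0.8, 0.4]
width: 0.0278
```

```bash
python3 look.py 8; python3 -c "
from h import *
go([.4496+.041,.1531-.0517,.0207],[.263,.965])
a=np.load('pics/s8.npy')[220:270,220:350,::-1]
cv2.imwrite('pics/z8.png',cv2.resize(a,None,fx=6,fy=6,interpolation=cv2.INTER_CUBIC))
"
```

```text
t 8.38 pos [0.4897 0.1041 0.0206] Rcols x[-0.011  0.022 -1.   ] z[0.259 0.966 0.018]
delta tool cm [-0.01 -0.16 -0.23] roll 0.005 F [-0.6  0.7  2.1] w 0.0281 q7 1.12
```

View pics/z8.png

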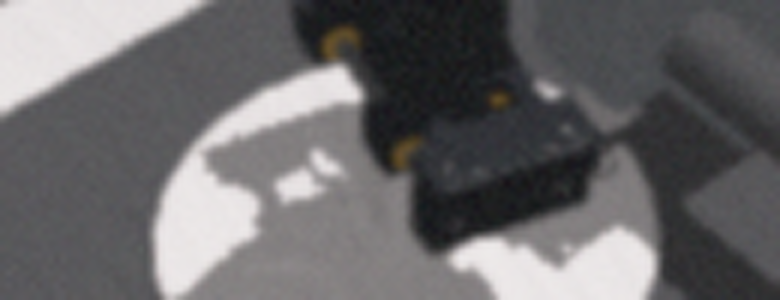

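>>> step_arm:
  translation:
    - [0,0,-0.2]
    - [0,0,0]
    - [0,0,0]
  roll: [0.003,0,0]

```text
t: 8.63
ee_pos: [0.4896, 0.1032, 0.0206]
eef_rot: [-0.993, 1.316, 1.032]
contact_force: [-0.4, 0.9, 1.8]
width: 0.028
```

```bash
python3 -c "
from h import *
go([.4496+.041,.1531-.0517,.0207],[.263,.965])"
```

```text
t 8.63 pos [0.4896 0.1032 0.0206] Rcols x[-0.01   0.023 -1.   ] z[0.26  0.965 0.019]
delta tool cm [-0.01 -0.15 -0.14] roll 0.003 F [-0.4  0.9  1.8] w 0.028 q7 1.12
```

>>> step_arm:
  translation:
    - [0,0,0]
    - [0,0,0]
    - [0,0,0]
    - [0,0,0]
    - [0,0,0]
    - [0,0,0]
  roll: [0,0,0,0,0,0]
  jaw: 0

```text
t: 9.13
ee_pos: [0.4891, 0.1023, 0.0202]
eef_rot: [-0.992, 1.317, 1.031]
contact_force: [0.2, -1.1, 0.0]
width: 0.0659
```

>>> step_arm:
  translation:
    - [-1,0,0]
    - [-2,0,0]
    - [-3,0,0]
    - [-3,0,0]
    - [-3,0,0]
    - [-3,0,0]
    - [-3,0,0]
    - [-2,0,0]
    - [0,0,0]
  roll: [0,0,0,0,0,0,0,0,0]

```text
t: 9.88
ee_pos: [0.4893, 0.0966, 0.2339]
eef_rot: [-0.99, 1.32, 1.031]
contact_force: [2.1, 0.5, -0.1]
width: 0.0877
```

```bash
python3 look.py 9; python3 -c "
from h import *
go([.4496+.041,.1531-.0517,.0207],[1,-.0107])
a=np.load('pics/s9.npy')[220:270,250:350,::-1]
cv2.imwrite('pics/z9.png',cv2.resize(a,None,fx=8,fy=8,interpolation=cv2.INTER_CUBIC))
print((proj('side',[[*o,.03],[*o,.02]])-[250,220])*8)
"
```

```text
t 9.98 pos [0.4876 0.0964 0.2304] Rcols x[-0.017  0.02  -1.   ] z[0.263 0.965 0.015]
delta tool cm [20.97 -0.61  0.25] roll 1.316 F [ 0.8  0.3 -0.6] w 0.0881 q7 1.08
[[565.46322891 188.16626558]
 [564.78144317 210.10079547]]
```

View pics/z9.png

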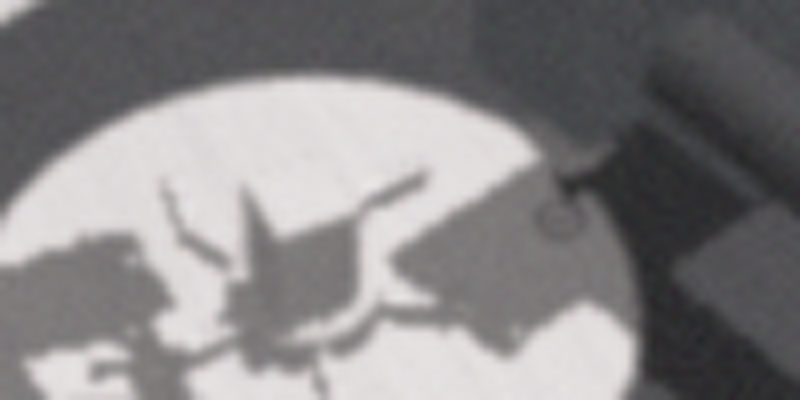

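View pics/s9.png

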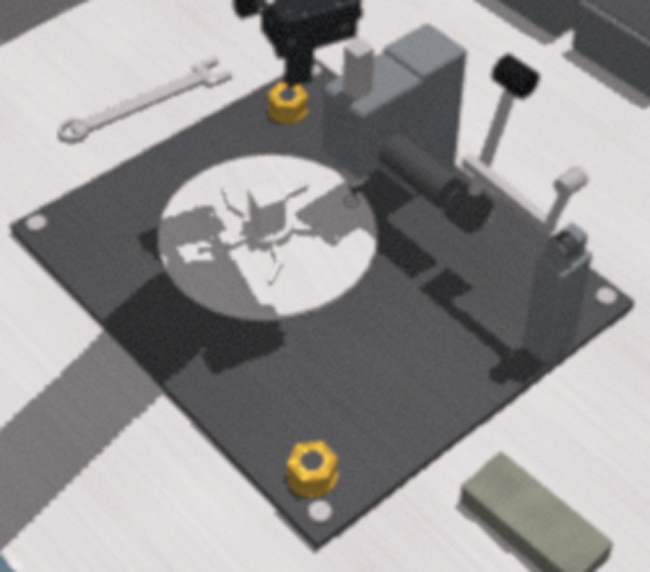

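```bash
python3 -c "
from h import *
ims=[np.load('pics/s9.npy').astype(float)]+[bot.read_camera('side').astype(float) for _ in range(4)]
m=np.mean(ims,0); np.save('pics/m9.npy',m)
a=m[235:258,305:338,::-1]
a=np.clip((a-30)*2,0,255).astype(np.uint8)
cv2.imwrite('pics/z10.png',cv2.resize(a,None,fx=24,fy=24,interpolation=cv2.INTER_CUBIC))
"
```

```text
(no output)
```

View pics/z10.png

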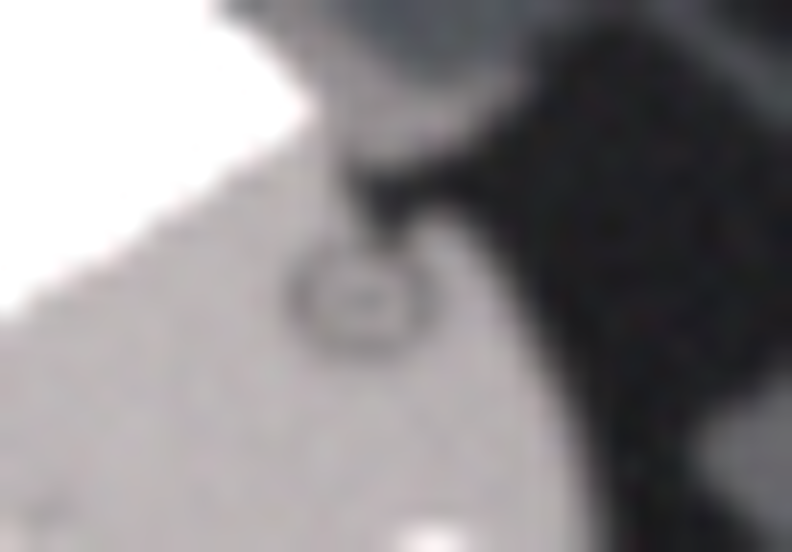

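The ring centre is at zoom (363,298). The punch tip at (387,238), projected 10 mm down, lands at about (385,304). That is roughly 2.7 mm off centre and well inside the 8 mm ring, so the placing is good. Next is the catch, starting by rising and turning.

>>> step_arm:
  translation:
    - [-2,0,0]
    - [-2,0,0]
    - [0,0,0]
    - [0,0,0]
  roll: [0.12,0.12,0.12,0.12]

```text
t: 10.52
ee_pos: [0.4833, 0.0944, 0.2635]
eef_rot: [-0.613, 1.503, 0.658]
contact_force: [-0.8, -0.0, -0.1]
width: 0.0881
```

```bash
python3 -c "
from h import *
go([.594,-.1566,.26],[1,-.0107])"
```

```text
t 10.52 pos [0.4833 0.0944 0.2635] Rcols x[-0.035  0.015 -0.999] z[ 0.689  0.725 -0.013]
delta tool cm [ -0.41 -25.32 -10.55] roll 0.821 F [-0.8 -0.  -0.1] w 0.0881 q7 0.6
```

>>> step_arm:
  translation:
    - [-0.5,0,0]
    - [0,0,0]
    - [0,0,0]
    - [0,0,0]
    - [0,0,0]
    - [0,0,0]
    - [0,0,0]
    - [0,0,0]
  roll: [0.12,0.12,0.12,0.12,0.12,0.12,0.1,0]

```text
t: 11.18
ee_pos: [0.4784, 0.0932, 0.2593]
eef_rot: [0.044, 1.623, -0.034]
contact_force: [0.9, 0.1, 0.4]
width: 0.0881
```

```bash
python3 -c "
from h import *
go([.594,-.1566,.26],[1,-.0107])"
```

```text
t 11.18 pos [0.4784 0.0932 0.2593] Rcols x[-0.052  0.008 -0.999] z[ 0.997 -0.049 -0.053]
delta tool cm [ -0.88 -24.37  12.76] roll -0.039 F [0.9 0.1 0.4] w 0.0881 q7 -0.23
```

```bash
cat >> h.py <<'E'
def gg(P,jd=(1,-.0107)):
    R=cv2.Rodrigues(np.array(bot.sense()['eef_rot']))[0]; s,R=go(np.array(P)+.041*R[:,0],jd); g=s['ee_pos']-.041*R[:,0]; print('grasp',g.round(4),'press',wp(g).round(4))
E
```

>>> step_arm:
  translation:
    - [-0.3,-2.5,1.3]
    - [-0.2,-3,1.6]
    - [-0.2,-3,1.6]
    - [-0.2,-3,1.6]
    - [0,-3,1.6]
    - [0,-3,1.6]
    - [0,-2.5,1.3]
    - [0,-1.5,0.6]
    - [0,0,0]
  roll: [-0.02,-0.02,0,0,0,0,0,0,0]

```text
t: 11.93
ee_pos: [0.5901, -0.1285, 0.2498]
eef_rot: [-0.022, 1.641, 0.032]
contact_force: [0.2, 0.0, 0.4]
width: 0.0886
```

```bash
python3 -c "
from h import *
gg([.594,-.1566,.211])"
```

```text
t 11.93 pos [ 0.5901 -0.1285  0.2498] Rcols x[-0.07   0.005 -0.998] z[ 0.997  0.034 -0.07 ]
delta tool cm [ 7.93 -2.85  0.56] roll 0.045 F [0.2 0.  0.4] w 0.0886 q7 0.32
grasp [ 0.593  -0.1287  0.2907] press [ 0.0202 -0.2071  0.2907]
```

>>> step_arm:
  translation:
    - [0,-1.4,0.3]
    - [0,-1.4,0.2]
    - [1,0,0]
    - [1.5,0,0]
    - [0,0,0]
    - [0,0,0]
  roll: [0.02,0.02,0,0,0,0]

```text
t: 12.43
ee_pos: [0.5923, -0.1561, 0.2196]
eef_rot: [0.008, 1.646, 0.004]
contact_force: [-0.3, 0.4, 0.7]
width: 0.0881
```

```bash
python3 look.py 11; python3 -c "
from h import *
gg([.594,-.1566,.211])"
```

```text
t 12.53 pos [ 0.5925 -0.1559  0.2199] Rcols x[-0.075  0.008 -0.997] z[ 0.997 -0.002 -0.075]
delta tool cm [ 4.98 -0.07  0.22] roll 0.008 F [-0.4 -0.8  0.5] w 0.088 q7 0.35
grasp [ 0.5955 -0.1562  0.2608] press [ 0.0231 -0.2346  0.2608]
```

View pics/s11.png

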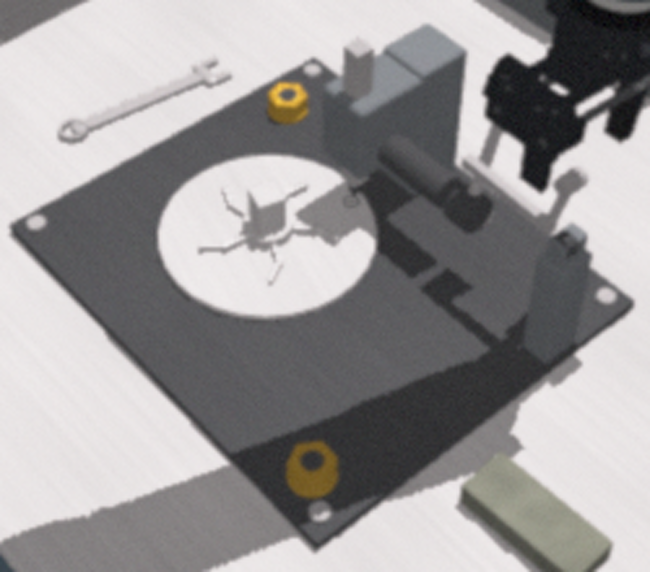

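View pics/t11.png

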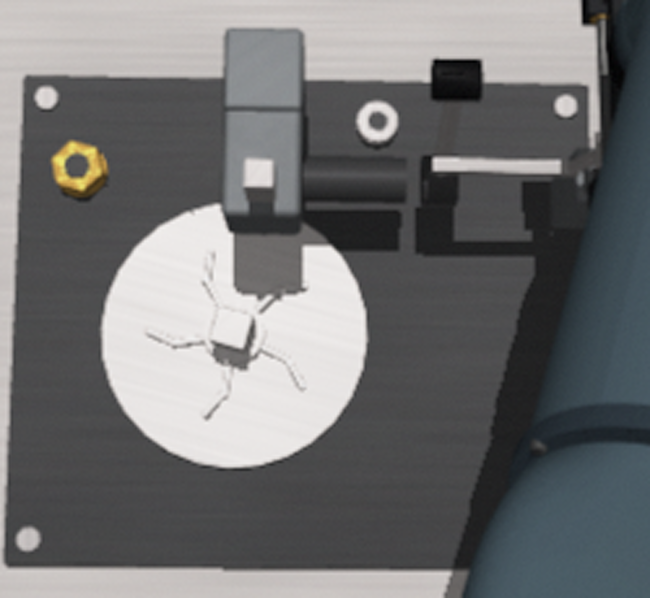

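```bash
python3 -c "
from h import *
s,R=go([.594,-.1566,.211])
p=s['ee_pos']+R@[-.022,0,-.05]; print('tip pred',(proj('side',p)[0]-[185,170])*2.6)
im=np.load('pics/t11.npy'); g=im.max(2)
m=np.zeros(g.shape,np.uint8); m[215:325,225:335]=(g[215:325,225:335]>120)
c=max(cv2.findContours(m,cv2.RETR_EXTERNAL,cv2.CHAIN_APPROX_NONE)[0],key=cv2.contourArea)
w=np.array([onz('top',p[0],.020)[:2] for p in c if p[0][1]>235])
A=np.c_[2*w,np.ones(len(w))]; q=np.linalg.lstsq(A,(w**2).sum(1),rcond=None)[0]; print('c',q[:2],np.sqrt(q[2]+q[:2]@q[:2]))
for a in (-.2656,): print('mark',q[:2]+.09*np.array([np.cos(a),np.sin(a)]),'tip',o)
"
```

```text
t 12.53 pos [ 0.5925 -0.1559  0.2199] Rcols x[-0.075  0.008 -0.997] z[ 0.997 -0.002 -0.075]
delta tool cm [ 0.88 -0.07  0.22] roll 0 F [-0.4 -0.8  0.5] w 0.088 q7 0.35
tip pred [533.44528631 178.49067034]
c [0.47216162 0.10590658] 0.09354387076397462
mark [0.55900579 0.08228263] tip [0.575  0.0786]
```

>>> step_arm:
  translation:
    - [1,0,0.1]
    - [1.5,0,0.1]
    - [1.5,0,0]
    - [1,0,0]
    - [0,0,0]
    - [0,0,0]
  roll: [0.008,0,0,0,0,0]

```text
t: 13.03
ee_pos: [0.593, -0.1532, 0.1692]
eef_rot: [0.013, 1.64, -0.0]
contact_force: [-0.5, 0.1, 0.7]
width: 0.0876
```

```bash
python3 look.py 12; python3 -c "
from h import *
gg([.594,-.1566,.211])"
```

```text
t 13.13 pos [ 0.5933 -0.1533  0.1696] Rcols x[-0.069  0.008 -0.998] z[ 0.998 -0.008 -0.069]
delta tool cm [-0.04 -0.3  -0.21] roll 0.002 F [ 1.2 -0.5 -0.6] w 0.0879 q7 0.35
grasp [ 0.5961 -0.1536  0.2105] press [ 0.0236 -0.232   0.2105]
```

View pics/s12.png

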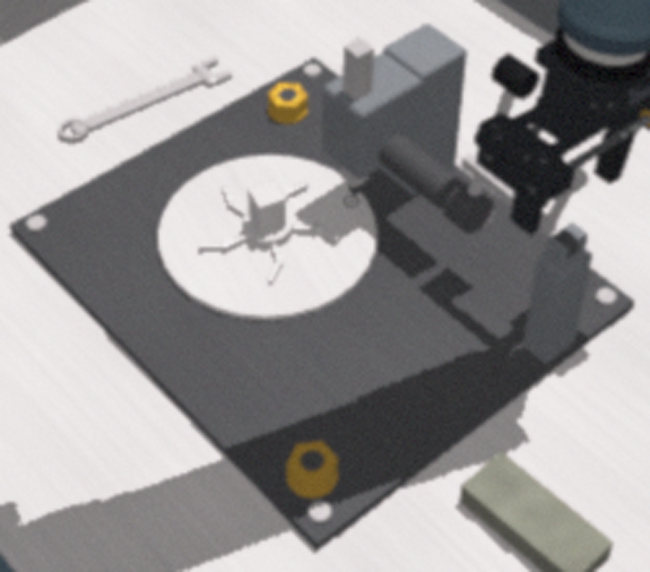

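>>> step_arm:
  translation:
    - [0,-0.3,-0.2]
    - [0,0,0]
  roll: [0,0]

```text
t: 13.3
ee_pos: [0.5919, -0.1568, 0.171]
eef_rot: [0.012, 1.638, -0.0]
contact_force: [0.1, -0.4, 0.6]
width: 0.0879
```

>>> step_arm:
  translation:
    - [0,0,0]
    - [0,0,0]
    - [0,0,0]
    - [0,0,0]
    - [0,0,0]
    - [0,0,0]
    - [0,0,0]
    - [0,0,0]
    - [0,0,0]
    - [0,0,0]
  roll: [0,0,0,0,0,0,0,0,0,0]
  jaw: 255
  squeeze: 15

```text
t: 14.13
ee_pos: [0.5896, -0.1579, 0.1727]
eef_rot: [0.013, 1.642, -0.001]
contact_force: [-15.8, -0.5, 11.3]
width: 0.0236
```

>>> step_arm:
  translation:
    - [0,0,0]
    - [0,0,0]
  roll: [0,0]

```text
t: 14.3
ee_pos: [0.589, -0.1582, 0.1728]
eef_rot: [0.013, 1.643, -0.002]
contact_force: [1.0, -0.3, -1.1]
width: 0.0233
```

```bash
python3 -c "
from h import *
gg([.594,-.1566,.211])
im=np.load('pics/t11.npy'); g=im.max(2)
m=np.zeros(g.shape,np.uint8); m[200:330,220:340]=(g[200:330,220:340]>120)
c=max(cv2.findContours(m,cv2.RETR_EXTERNAL,cv2.CHAIN_APPROX_NONE)[0],key=cv2.contourArea)[:,0]
print(c.min(0),c.max(0))
P=c[(c[:,1]>262)]
w=np.array([onz('top',p,.020)[:2] for p in P])
A=np.c_[2*w,np.ones(len(w))]; q=np.linalg.lstsq(A,(w**2).sum(1),rcond=None)[0]; print('c',q[:2],np.sqrt(q[2]+q[:2]@q[:2]))
for a in (-.2656,): print('mark',q[:2]+.09*np.array([np.cos(a),np.sin(a)]),'tip',o)
"
```

```text
t 14.30 pos [ 0.589  -0.1582  0.1728] Rcols x[-0.072  0.008 -0.997] z[ 0.997 -0.009 -0.072]
delta tool cm [0.25 0.19 0.22] roll 0.001 F [ 1.  -0.3 -1.1] w 0.0233 q7 0.36
grasp [ 0.592  -0.1585  0.2137] press [ 0.0195 -0.2369  0.2137]
[229 218] [331 319]
c [0.48706321 0.10389096] 0.10401569568626125
mark [0.57390738 0.08026701] tip [0.575  0.0786]
```

The knob is pinched (23.3 mm against its 24 mm length). The disc fit puts the mark about 2 mm from the tip. Now the arc of the catch.

>>> step_arm:
  translation:
    - [0.3,-0.9,0]
    - [0.45,-0.9,0]
    - [0.57,-0.8,0]
    - [0.7,-0.7,0]
    - [0,0,0]
  roll: [0,0,0,0,0]

```text
t: 14.72
ee_pos: [0.5886, -0.1899, 0.1508]
eef_rot: [0.014, 1.641, 0.004]
contact_force: [0.7, 0.9, -0.5]
width: 0.0235
```

```bash
python3 -c "
from h import *
gg(pw(.02,-.22-.065*np.sin(1.4),.15+.065*np.cos(1.4)))
"
```

```text
t 14.72 pos [ 0.5886 -0.1899  0.1508] Rcols x[-0.07   0.012 -0.997] z[ 0.998 -0.006 -0.07 ]
delta tool cm [ 3.03 -1.56  0.27] roll 0.004 F [ 0.7  0.9 -0.5] w 0.0235 q7 0.42
grasp [ 0.5915 -0.1904  0.1917] press [ 0.0194 -0.2688  0.1917]
```

>>> step_arm:
  translation:
    - [0.75,-0.6,0]
    - [0.85,-0.5,0]
    - [0.9,-0.35,0]
    - [0.7,-0.15,0]
    - [0,0,0]
  roll: [0,0,0,0,0]

```text
t: 15.13
ee_pos: [0.5886, -0.2023, 0.1145]
eef_rot: [0.016, 1.638, 0.012]
contact_force: [1.2, 1.1, 0.1]
width: 0.0235
```

```bash
python3 look.py 13; python3 -c "
from h import *
gg(pw(.02,-.22-.065*np.sin(1.4),.15+.065*np.cos(1.4)))
"
```

```text
t 15.23 pos [ 0.5886 -0.2023  0.1155] Rcols x[-0.067  0.017 -0.998] z[ 0.998 -0.002 -0.067]
delta tool cm [-0.47 -0.26  0.03] roll 0.007 F [ 1.5  2.9 -0.5] w 0.0233 q7 0.46
grasp [ 0.5913 -0.203   0.1564] press [ 0.0194 -0.2814  0.1564]
```

View pics/s13.png

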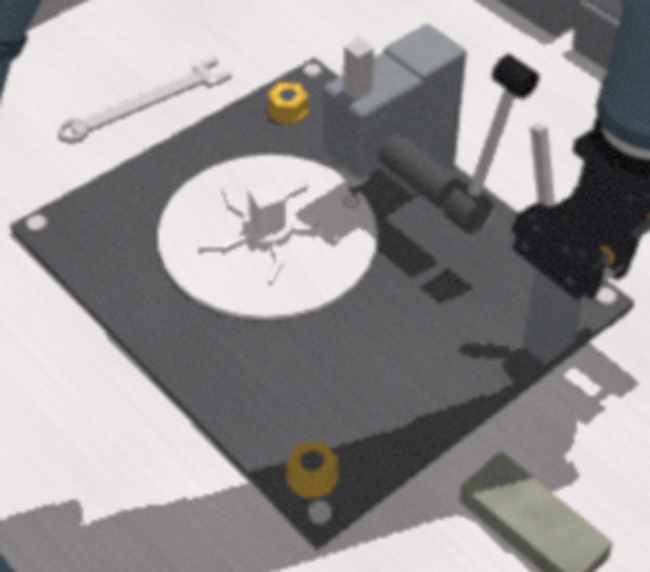

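The catch bar stands upright at side crop (543,165), about 1.47 rad. Next I release the knob and retreat up.

>>> step_arm:
  translation:
    - [0,0,0]
    - [0,0,0]
    - [0,0,0]
    - [0,0,0]
    - [0,0,0]
  roll: [0,0,0,0,0]
  jaw: 0

```text
t: 15.65
ee_pos: [0.587, -0.2069, 0.1168]
eef_rot: [0.014, 1.639, 0.005]
contact_force: [0.9, -0.0, -0.2]
width: 0.0547
```

>>> step_arm:
  translation:
    - [-1,0,0]
    - [-2,0,0]
    - [-3,-0.5,0]
    - [-3,-0.5,0]
    - [-3,0,0]
    - [-2.5,0,0]
    - [-1.5,0,0]
    - [0,0,0]
  roll: [0,0,0,0,0,0,0,0]

```text
t: 16.32
ee_pos: [0.5963, -0.2213, 0.2883]
eef_rot: [0.014, 1.641, 0.001]
contact_force: [0.8, 0.5, 0.9]
width: 0.0881
```

```bash
python3 look.py 14; python3 -c "
from h import *
gg([.6355,-.0525,.32],(.0107,1))
"
```

```text
t 16.42 pos [ 0.595  -0.2206  0.2848] Rcols x[-0.074  0.011 -0.997] z[ 0.997 -0.008 -0.075]
delta tool cm [ 0.47 16.88  3.64] roll -1.568 F [-0.9 -0.5 -0.7] w 0.0879 q7 0.43
grasp [ 0.598  -0.2211  0.3257] press [ 0.0262 -0.2994  0.3257]
```

View pics/s14.png

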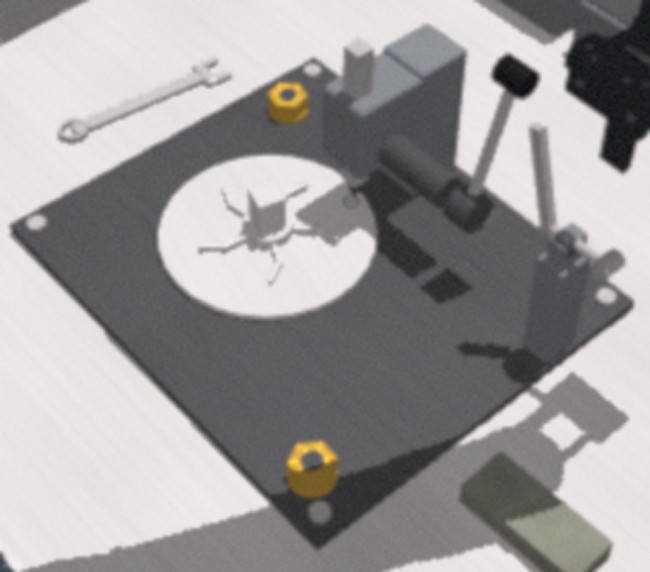

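>>> step_arm:
  translation:
    - [0,2,0.5]
    - [0,3,0.6]
    - [0,3,0.6]
    - [0,3,0.6]
    - [0,3,0.6]
    - [0,2,0.5]
    - [0,0.8,0.2]
    - [0,0,0]
  roll: [0,0,0,0,0,0,0,0]

```text
t: 17.08
ee_pos: [0.6249, -0.0473, 0.2692]
eef_rot: [0.02, 1.669, -0.003]
contact_force: [-0.9, 0.6, -0.7]
width: 0.0882
```

>>> step_arm:
  translation:
    - [0,0,0]
    - [0,0,0]
    - [0,0,0]
    - [0,0,0]
    - [0,0,0]
    - [0,0,0]
  roll: [-0.12,-0.12,-0.12,-0.12,-0.12,0]

```text
t: 17.58
ee_pos: [0.6193, -0.057, 0.2629]
eef_rot: [-0.449, 1.622, 0.512]
contact_force: [0.6, -0.3, 0.5]
width: 0.0884
```

```bash
python3 -c "
from h import *
gg([.6355,-.0525,.32],(.0107,1))
"
```

```text
t 17.58 pos [ 0.6193 -0.057   0.2629] Rcols x[-0.11   0.006 -0.994] z[ 0.818  0.569 -0.087]
delta tool cm [-1.75 -0.16  1.09] roll -0.955 F [ 0.6 -0.3  0.5] w 0.0884 q7 0.72
grasp [ 0.6238 -0.0573  0.3036] press [ 0.0503 -0.1354  0.3036]
```

>>> step_arm:
  translation:
    - [-0.5,0,0.2]
    - [-0.5,0,0.2]
    - [-0.3,0,0]
    - [-0.3,0,0]
    - [-0.3,0,0]
    - [-0.2,0,0]
    - [-0.2,0,0]
    - [-0.2,0,0]
    - [0,0,0]
  roll: [-0.12,-0.12,-0.12,-0.12,-0.12,-0.12,-0.12,-0.08,0]

```text
t: 18.33
ee_pos: [0.6188, -0.0716, 0.2822]
eef_rot: [-1.11, 1.326, 1.256]
contact_force: [0.5, 0.4, 0.5]
width: 0.0881
```

```bash
python3 look.py 15; python3 -c "
from h import *
gg([.6355,-.0525,.233],(.0107,1))
"
```

```text
t 18.43 pos [ 0.6187 -0.0713  0.2819] Rcols x[-0.123  0.001 -0.992] z[ 0.059  0.998 -0.007]
delta tool cm [ 8.75 -2.15  2.01] roll -0.049 F [ 0.4  0.6 -0.3] w 0.088 q7 1.57
grasp [ 0.6237 -0.0713  0.3226] press [ 0.0503 -0.1494  0.3226]
```

View pics/s15.png

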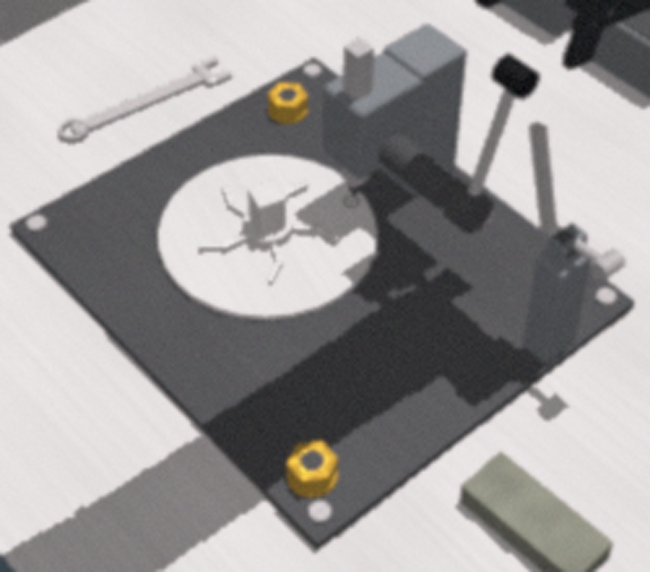

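>>> step_arm:
  translation:
    - [0,-1.1,1]
    - [0,-1,1]
    - [1,0,0]
    - [1,0,0]
    - [1,0,0]
    - [0,0,0]
    - [0,0,0]
  roll: [-0.025,-0.024,0,0,0,0,0]

```text
t: 19.02
ee_pos: [0.6333, -0.0565, 0.2434]
eef_rot: [-1.122, 1.323, 1.275]
contact_force: [-0.1, 0.2, 0.8]
width: 0.0879
```

```bash
python3 look.py 16; python3 -c "
from h import *
gg([.6355,-.0525,.233],(.0107,1))
a=np.load('pics/s16.npy')[140:260,320:450,::-1]
cv2.imwrite('pics/z16.png',np.clip(1.5*cv2.resize(a,None,fx=5,fy=5,interpolation=cv2.INTER_CUBIC).astype(float)+20,0,255).astype(np.uint8))
"
```

```text
t 19.12 pos [ 0.6335 -0.0566  0.2439] Rcols x[-0.128 -0.002 -0.992] z[ 0.034  0.999 -0.006]
delta tool cm [ 5.15 -0.32  0.42] roll -0.024 F [-0.   0.2  0.2] w 0.0883 q7 1.56
grasp [ 0.6388 -0.0565  0.2845] press [ 0.0652 -0.1344  0.2845]
```

View pics/z16.png

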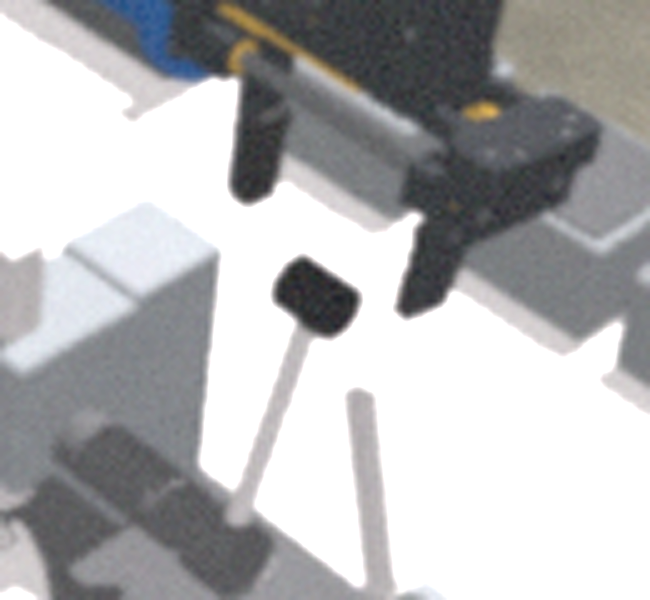

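>>> step_arm:
  translation:
    - [1,-0.3,0.4]
    - [1.3,0,0]
    - [1.3,0,0]
    - [1,0,0]
    - [0.3,0,0]
    - [0,0,0]
  roll: [-0.024,0,0,0,0,0]

```text
t: 19.62
ee_pos: [0.6321, -0.0522, 0.1931]
eef_rot: [-1.145, 1.303, 1.294]
contact_force: [0.3, -0.6, 0.9]
width: 0.088
```

```bash
python3 look.py 17; python3 -c "
from h import *
gg([.6355,-.0525,.233],(.0107,1))
a=np.load('pics/s17.npy')[140:260,320:450,::-1]
cv2.imwrite('pics/z17.png',np.clip(1.5*cv2.resize(a,None,fx=5,fy=5,interpolation=cv2.INTER_CUBIC).astype(float)+20,0,255).astype(np.uint8))
"
```

```text
t 19.72 pos [ 0.6326 -0.0522  0.194 ] Rcols x[-0.122 -0.001 -0.993] z[ 0.006  1.    -0.002]
delta tool cm [ 0.2   0.18 -0.03] roll 0.004 F [-0.1  0.2  0. ] w 0.088 q7 1.58
grasp [ 0.6376 -0.0522  0.2347] press [ 0.064  -0.1301  0.2347]
```

View pics/z17.png

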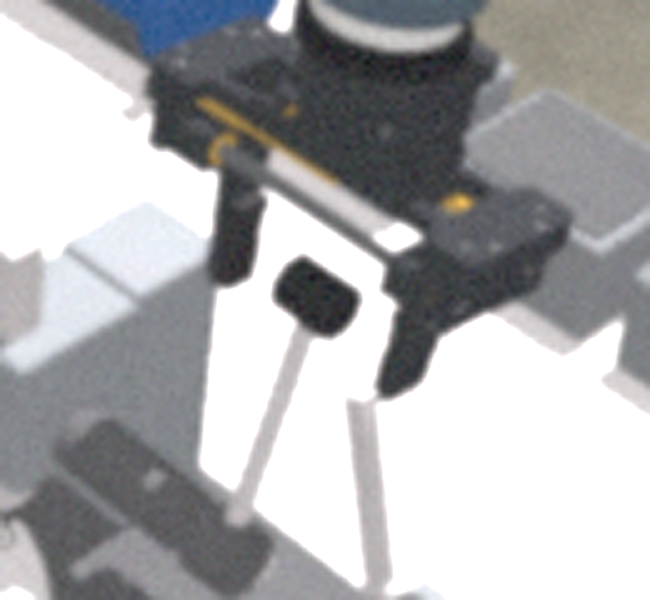

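>>> step_arm:
  translation:
    - [0.1,0.1,0]
    - [0,0,0]
    - [0,0,0]
    - [0,0,0]
    - [0,0,0]
    - [0,0,0]
    - [0,0,0]
    - [0,0,0]
    - [0,0,0]
    - [0,0,0]
  roll: [0,0,0,0,0,0,0,0,0,0]
  jaw: 255
  squeeze: 30

```text
t: 20.55
ee_pos: [0.6336, -0.0524, 0.1962]
eef_rot: [-1.149, 1.299, 1.289]
contact_force: [-0.5, -0.6, -0.3]
width: 0.0314
```

```bash
python3 -c "
from h import *
gg([.6355,-.0525,.233],(.0107,1))
for q in (0,.15,.3,.45,.6,.75,.9,1.0):
    a=q-.3; print(q,(-.14*np.sin(a)*1e3).round(1),(.14*np.cos(a)*1e3).round(1))
"
```

```text
t 20.55 pos [ 0.6336 -0.0524  0.1962] Rcols x[-0.116 -0.001 -0.993] z[ 0.006  1.    -0.002]
delta tool cm [ 0.42  0.24 -0.02] roll 0.004 F [-0.5 -0.6 -0.3] w 0.0314 q7 1.58
grasp [ 0.6383 -0.0523  0.2369] press [ 0.0647 -0.1302  0.2369]
0 41.4 133.7
0.15 20.9 138.4
0.3 -0.0 140.0
0.45 -20.9 138.4
0.6 -41.4 133.7
0.75 -60.9 126.1
0.9 -79.0 115.5
1.0 -90.2 107.1
```

>>> step_arm:
  translation:
    - [-0.1,1,0]
    - [-0.1,1,0]
    - [0,1,0]
    - [0,1,0]
    - [0.2,1,0]
    - [0.2,1,0]
    - [0,0,0]
  roll: [0,0,0,0,0,0,0]

```text
t: 21.13
ee_pos: [0.5792, -0.0518, 0.2031]
eef_rot: [-1.159, 1.283, 1.273]
contact_force: [4.2, 0.1, -8.5]
width: 0.0313
```

```bash
cat >> h.py <<'E'
def lev(q2):
    R=cv2.Rodrigues(np.array(bot.sense()['eef_rot']))[0]; s=bot.sense(); g=wp(s['ee_pos']-.041*R[:,0])
    d=np.array([g[0]-.02,g[2]-.1]); print('lever r',np.hypot(*d),'q',np.arctan2(-d[0],d[1])+.3)
    a=q2-.3; gg(pw(.02-.14*np.sin(a),-.13,.1+.14*np.cos(a)),(.0107,1))
E
python3 -c "
from h import *
lev(.9)"
```

```text
lever r 0.14425855033546323 q 0.3732067361050677
t 21.13 pos [ 0.5792 -0.0518  0.2031] Rcols x[-0.095 -0.001 -0.996] z[ 0.006  1.    -0.002]
delta tool cm [3.47 6.55 0.06] roll 0.004 F [ 4.2  0.1 -8.5] w 0.0313 q7 1.58
grasp [ 0.5831 -0.0517  0.2439] press [ 0.0094 -0.1302  0.2439]
```

>>> step_arm:
  translation:
    - [0.4,1,0]
    - [0.4,1,0]
    - [0.4,1,0]
    - [0.45,1,0]
    - [0.5,0.95,0]
    - [0.55,0.95,0]
    - [0,0,0]
  roll: [0,0,0,0,0,0,0]

```text
t: 21.72
ee_pos: [0.5317, -0.0512, 0.1894]
eef_rot: [-1.177, 1.257, 1.247]
contact_force: [5.7, -0.7, -4.0]
width: 0.0315
```

```bash
python3 -c "
from h import *
lev(1.0)"
```

```text
lever r 0.14325199814992626 q 0.7282267081883538
t 21.72 pos [ 0.5317 -0.0512  0.1894] Rcols x[-0.06  -0.002 -0.998] z[ 0.006  1.    -0.002]
delta tool cm [2.5  2.93 0.03] roll 0.004 F [ 5.7 -0.7 -4. ] w 0.0315 q7 1.58
grasp [ 0.5341 -0.0511  0.2303] press [-0.0395 -0.1302  0.2303]
```

>>> step_arm:
  translation:
    - [0.6,0.9,0]
    - [0.6,0.9,0]
    - [0.6,0.8,0]
    - [0.6,0.6,0]
    - [0.5,0.5,0]
    - [0,0,0]
  roll: [0,0,0,0,0,0]

```text
t: 22.22
ee_pos: [0.5053, -0.0509, 0.1713]
eef_rot: [-1.19, 1.239, 1.229]
contact_force: [3.3, 0.0, -0.0]
width: 0.0317
```

```bash
python3 -c "
from h import *
lev(1.0)"
```

```text
lever r 0.14196985141396812 q 0.9583513487916875
t 22.22 pos [ 0.5053 -0.0509  0.1713] Rcols x[-0.034 -0.002 -0.999] z[ 0.006  1.    -0.002]
delta tool cm [0.53 0.32 0.02] roll 0.004 F [ 3.3  0.  -0. ] w 0.0317 q7 1.57
grasp [ 0.5067 -0.0508  0.2123] press [-0.0669 -0.1301  0.2123]
```

>>> step_arm:
  translation:
    - [0.5,0.5,0]
    - [0.4,0.4,0]
    - [0.3,0.3,0]
  roll: [0,0,0]

```text
t: 22.47
ee_pos: [0.505, -0.0509, 0.1702]
eef_rot: [-1.201, 1.221, 1.211]
contact_force: [2.9, -0.1, 16.9]
width: 0.0319
```

```bash
python3 look.py 18; python3 look.py 19; python3 -c "
from h import *
lev(1.0)
a=np.load('pics/s18.npy')[150:280,280:420,::-1]
cv2.imwrite('pics/z18.png',np.clip(1.4*cv2.resize(a,None,fx=4.5,fy=4.5,interpolation=cv2.INTER_CUBIC).astype(float)+20,0,255).astype(np.uint8))
"
```

```text
lever r 0.14182874614433585 q 0.9726745141444397
t 22.67 pos [ 0.5048 -0.0509  0.1699] Rcols x[-0.011 -0.002 -1.   ] z[ 0.006  1.    -0.002]
delta tool cm [0.39 0.18 0.02] roll 0.004 F [ 0.7  0.6 22.1] w 0.0312 q7 1.57
grasp [ 0.5052 -0.0508  0.2109] press [-0.0684 -0.1302  0.2109]
```

View pics/z18.png

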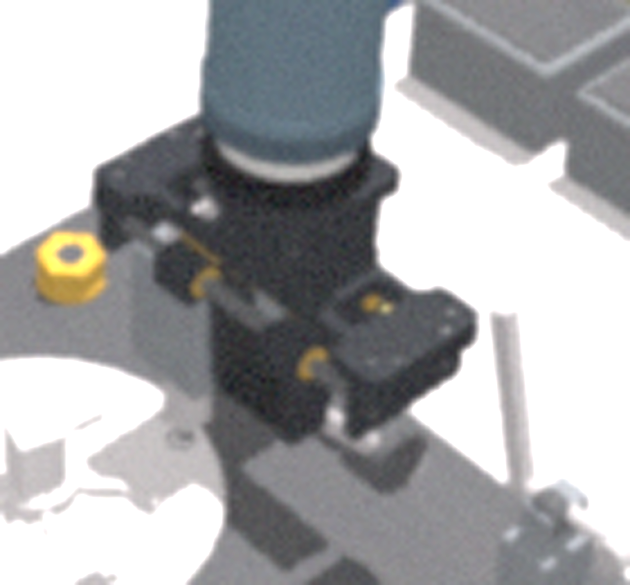

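View pics/t18.png

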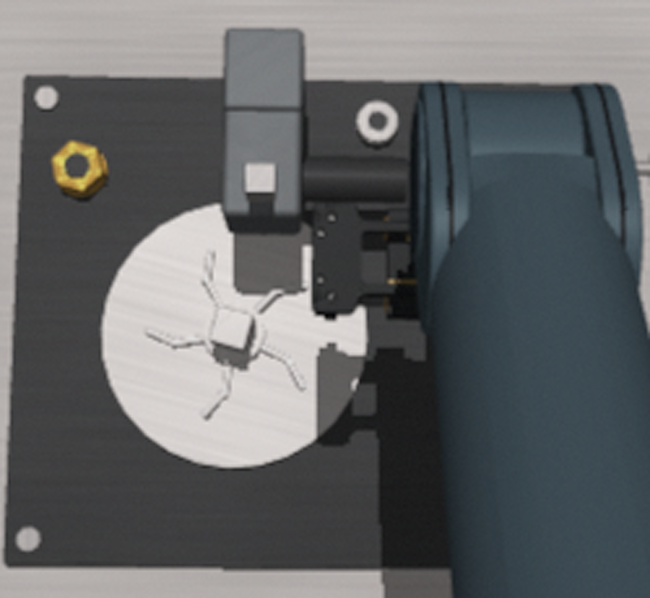

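>>> step_arm:
  translation:
    - [0.2,0.3,0]
    - [0.1,0.3,0]
  roll: [0,0]

```text
t: 22.83
ee_pos: [0.506, -0.0509, 0.1711]
eef_rot: [-1.208, 1.211, 1.202]
contact_force: [11.7, -0.4, -9.6]
width: 0.0316
```

```bash
python3 -c "
from h import *
ims=[bot.read_camera('side').astype(float) for _ in range(12)]
lev(1.0)
t=bot.read_camera('top')
m=np.mean(ims,0)
a=m[232:258,303:338,::-1]
a=np.clip((a-20)*2,0,255).astype(np.uint8)
cv2.imwrite('pics/z20.png',cv2.resize(a,None,fx=22,fy=22,interpolation=cv2.INTER_CUBIC))
lev(1.0)
"
```

```text
lever r 0.142248221665835 q 0.966956086228659
t 23.43 pos [ 0.5057 -0.0509  0.1708] Rcols x[ 0.002 -0.002 -1.   ] z[ 0.006  1.    -0.002]
delta tool cm [0.47 0.22 0.02] roll 0.005 F [8.9 0.1 1. ] w 0.0316 q7 1.57
grasp [ 0.5056 -0.0508  0.2118] press [-0.068  -0.1302  0.2118]
lever r 0.14223901532883365 q 0.9671852089874429
t 23.48 pos [ 0.5057 -0.0509  0.1707] Rcols x[ 0.002 -0.002 -1.   ] z[ 0.006  1.    -0.002]
delta tool cm [0.47 0.22 0.02] roll 0.005 F [8.8 0.1 0.5] w 0.0315 q7 1.57
grasp [ 0.5056 -0.0508  0.2117] press [-0.068  -0.1302  0.2117]
```

View pics/z20.png

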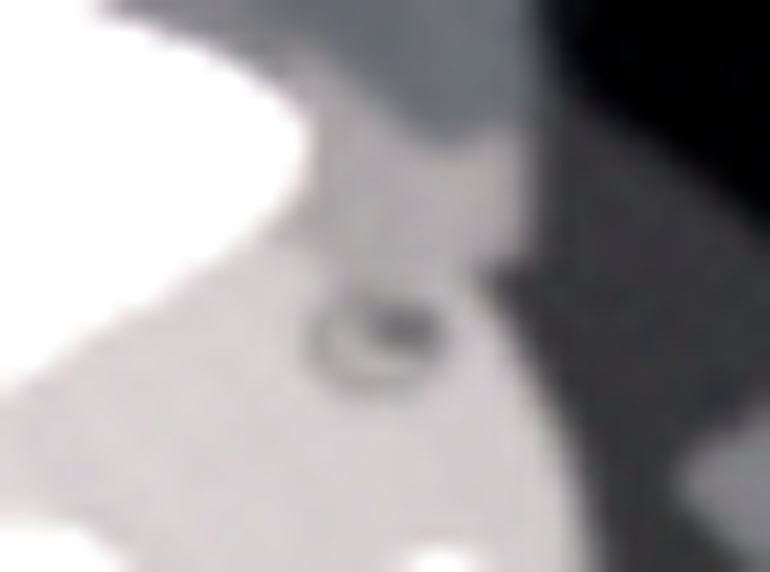

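```bash
python3 -c "
from cell import bot
print(bot.hand_in()); s=bot.sense(); print(s['t'],s['contact_force'],s['width'])"
```

```text
the job is handed in; nothing more can be done
None
the job is handed in; nothing more can be done
```

The impeller is under the punch, the catch is flipped clear, and I handed the job in at about 23.5 s still holding the lever pulled. No verdict is reported.

**What I did:** I gripped the boss, slid the impeller about 66 mm flat across the bed, and released it. I then pinched the catch knob and swung the catch over its arc, and finally pinched the barrel grip and pulled the lever to its stop.

**Last checks:**
- **Mark:** the side view shows the punch standing on the disc inside the scribed ring, about 3 mm off its centre. A fit of the disc in the top view, before the press, gave about 2 mm.
- **Catch:** it stands at about 1.47 rad with the bar upright, past the 1.1 needed to be clear.
- **Lever:** the measured angle is about 0.97 rad, short of the nominal 1.0. The last reading was a steady 9 N at the grip, more than the springs alone should give, so I take it to be on its stop. The grip is held at 31.5 mm.
- **Nuts, washers, stone and spanner:** I saw none of them move in the views taken during the job, but did not measure them at the end.

**Failures and disagreements:**
- **First grasp missed:** the fingers are about 36 mm shorter in the pictures than the reported TCP implies, so the jaws shut above the boss. I used the camera-measured offset from then on.
- **Tilt:** the tool drifted up to about 7° off vertical during the moves. It was back to vertical at the end.
- **Force on the lever:** the push on the stop reached 22 N for a moment before I eased it.

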